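# Lift the split ring out of a filter holder with a hooked pick

### The arm

A 7-joint arm with a two-finger parallel gripper is mounted at the origin on a cart in front of the work surface, level with it; the furniture and walls round the work are solid. World frame = base frame: x ahead of the robot, y to its left, z up, the work surface at z = 0. Lengths are in m, angles in degrees, forces in N, time in s.
With the tool pointing down it reaches from about 0.425 to 0.875 m from the base axis. Payload 4.7 kg.
Tool frame: the origin (TCP) lies between the finger pads; the fingertips stand 17 mm ahead of it and the grasp point (between the pads) lies 2 mm behind it; z points along the fingers, y is the line along which they close (so a half turn about z gives the same grasp; the last joint's range is limited). The gripper opens to 87 mm and grips with 3 to 60 N. Pads are 19 mm wide; open, the fingers measure 117 mm over their backs; the gripper's body (75 mm by 190 mm) begins 51 mm behind the grasp point.
Start: joints at [-69.036, 18.392, -4.016, 83.108, 1.295, 78.541, -3.26], TCP at [0.224, 0.61, 0.24] pointing down, gripper open.
Joint ranges: [-163.93, 163.93], [-17.29, 119.83], [-79.2, 71.16], [3.27, 140.29], [-89.18, 269.18], [5.43, 117.66], [-154.24, 154.24]. Speed limits (degrees/s): [147.25, 147.25, 180, 180, 180, 180, 180].

### API

Orientations are given as [roll, pitch, yaw] about the fixed x, y, z axes, in that order (R = Rz(yaw) Ry(pitch) Rx(roll)).
In Python, from cell import env, cams gives the robot as it stands.
- The arm moves only by the shell command python3 -m pendant 'ROWS' [FORCE]. ROWS is JSON, a list of rows, each an object of numbers: "tx", "ty", "tz": the shift along the tool's x, y, z each as a share of 0.05 m, from -1 to 1; "spin": the turn about the tool's z as a share of 4 degrees, from -1 to 1; "claw": the closure, from 0 (fully open) to 1 (shut). A call has 1 to 10 rows; each row shifts and turns the commanded pose from where the row before left it, along the tool's axes as they then stand; what a row does not reach is not made up. A row lasts 1/8 s, in which the tool goes at most 62.5 mm and 10.7 degrees, less where a joint would pass 70% of its speed; a pose out of reach is approached as far as the arm can. A call with a number of a shift or a turn outside -1 to 1 is refused whole. A call with a gripper value outside its range is refused whole. The fingers move at their own pace and stop on an object; FORCE is the grip in N (left out, the last holds). Time passes only in rows, so rows that do not move let the fingers close. It gives the time, the measured TCP pose, the force, the opening and the grip force at its end, in the units of the state.
- env.get_obs(): the state, without advancing time (a new reading comes with each control period).
- cams.read_camera(name): name is "scene" or "top"; returns the picture (384x512x3 uint8, red, green, blue); there is no depth.
- cams.camera_info(name): a dict with "fx", "fy", "cx", "cy" (pixels), "rvec" (rotation vector, rad) and "tvec" (3), from world to camera coordinates, as OpenCV has them. Camera axes: x right, y down, z forward; pixel columns grow to the right and rows downward; lengths in m; the calibration is good to about 2 mm. A picture is of the moment at which its call begins. camera_info takes no time and is no camera call.
- env.sign_off(): hands the job in; it is judged then, once.
The state is a dict: "time_s": time; "qpos": joint angles; "joint_velocities": joint speeds; "effort": joint torques, N m; "tool_pos": TCP position; "tool_rot": TCP orientation; "force": force on the tool from outside, world axes, zero at the start; "wrist_torque": the same for the moment, N m; "grip_width": finger opening in m; "grasp_force": force on a finger pad.
Only numpy, scipy, OpenCV 4.12 (cv2) and the standard library are available. Lean on these libraries where they do the work, as an engineer would, in place of code of your own. Each camera call takes 0.05 s, during which the arm holds its last target. There are 200 camera calls.

### The job

Take the hooked pick from its stand and use it to lift the split wire ring out of its groove in the coffee machine's round filter holder: feel the hook in under the ring's beaded end, where the holder is notched, and pull that end up gently until the ring comes free on the hook. Carry the ring on the pick to the shallow tray, leave it lying flat on the tray's floor, and set the pick back upright in its stand, hook down between the two walls. Never touch the ring with the gripper or force the pick against the holder, and do not disturb the spice jar, the tin or the teaspoon.

Things in the scene. Friction and masses are not known exactly. Their poses are not given: they have to be found in the camera images.
- holder: Round steel filter holder, 109 mm across, rim at 42 mm. Origin: centre of underside; z up; x points to the notch. Floor inside at 27 mm; a ledge (inner radius 35 mm, top at 32 mm) bears the ring, missing in the notch (22 degrees either side of x), where the floor runs out to radius 47 mm. Three lips with slanting undersides (48 degrees long, at 66, 156, 246 degrees from x) hold the ring down.
- ring: Split ring of dark spring wire 5 mm thick, 79 mm outside, 69 mm inside, 70 g. Origin: its centre, level with its underside; z its axis; x points to point ring_end. The 18 mm gap lies 24 degrees clockwise of x from above. Its halves spring inward past the lips when its end is pulled up (about 5 to 15 N); it then tilts, its far side slides out and it hangs from the hook, reaching 80 mm below.
- ring_end (a point): Centre of the wire at the hooking place, above the middle of the notch, 37 mm from the ring's centre. The wire's underside is 2.5 mm below, only 5 mm above the notch's floor, so the hook must slide out along the floor and wedge in under it. The bead, 7 mm across, sits 10 degrees clockwise of here, at the gap. Moves with the sprung half.
- pick_grip (a point): Where to grip the upright pick: middle of its black handle, 28 mm above the underside of its collar. Handle 16 x 16 mm, from 4 to 50 mm above the collar's underside; flat sides face the pick's x and y. Axes as the pick's: x the way the hook points, z up.
- pick: The pick, about 65 g. Origin: centre of the underside of its collar (20 mm in x, 26 in y, 4 thick), which rests on the stand's walls. Below, a steel shank 3.6 mm thick goes down along -z; it is adjustable and its length differs each time: lowest point 48 to 64 mm below the origin. There a hook 3.6 mm thick points along x, its rounded tip 12 mm out and 3 mm higher than its foot.
- stand: Fixed grey stand for the pick. Origin: centre of underside; base 60 x 60 x 8 mm. Two upright walls along x, 34 mm long, 7 mm thick, top at 76 mm, with an 11 mm slot between them, open at both ends, in which shank and hook hang. At the start the pick's x is the stand's x.
- tray: Fixed shallow square aluminium tray, 130 x 130 mm, 14 mm high, walls and floor 3 mm thick. Origin: centre of its underside; z up. It and the stand may change sides.
- spice_jar_1: Spice jar with a black cap, 41 mm across, 105 mm high, a bystander. Origin: centre of its underside.
- tin_2: Low tin, 75 mm across, 58 mm high, a bystander. Origin: centre of its underside.
- teaspoon_1: Teaspoon, 130 mm long, lying in front of the holder, a bystander. Origin: its centre, on its underside.
There are look-alikes about, which are no part of the job. What is shaped like the pick but orange is not meant.

How it is judged:
By the outcome, as a careful person would: the job done as asked, in the order asked, and still so for the second after the job is handed in, with the robot touching nothing.
It also fails if it takes over 70 s, if anything falls off the work surface, if the arm or the gripper's body presses on something with over 40 N, if the wrist force passes 120 N, or if a joint passes its speed limit or range.

## Working session

There is one attempt and no reset: what is moved stays moved. The work goes in short steps, Python scripts to look and compute and a shell command to move; the robot and the scene stay as the last step left them, time stands still between calls to the robot, and variables do not carry over. Pictures are saved under pics/ and viewed, at most 10 in all, crops included, and the job is handed in when it is done.

```bash
mkdir -p pics; ls
python3 - <<'E'
from cell import env,cams
import cv2
for n in("scene","top"):
    i=cams.read_camera(n); cv2.imwrite(f"pics/{n}0.png",cv2.cvtColor(i,cv2.COLOR_RGB2BGR)); print(cams.camera_info(n))
    cv2.imwrite(f"pics/{n}0b.png",cv2.resize(cv2.cvtColor(i,cv2.COLOR_RGB2BGR),(800,600),interpolation=cv2.INTER_CUBIC))
o=env.get_obs();print(o)
E
```

```text
pics
{'fx': 401.78934526133094, 'fy': 401.78934526133094, 'cx': 255.24059307771194, 'cy': 183.55478444562928, 'rvec': array([ 0.69844479, -2.52757572,  1.24146932]), 'tvec': array([0.38289864, 0.2921971 , 0.60136344])}
{'fx': 463.0265519725994, 'fy': 463.0265519725994, 'cx': 263.03192518038, 'cy': 189.8360089089908, 'rvec': array([ 2.17776903, -2.13160758,  0.14382078]), 'tvec': array([-0.15159802,  0.55453547,  0.92605204])}
{'time_s': 0.1, 'qpos': array([-69.0368282 ,  18.43415056,  -4.01544382,  83.16841744,
         1.29438103,  78.54278153,  -3.25869745]), 'joint_velocities': array([-0.06539164, -0.14472353, -0.04350627, -0.03165209, -0.0079078 ,
        0.07854602, -0.04772194]), 'effort': array([-2.30224322e-05, -4.92572093e+01, -4.05689087e-01, -3.13399744e+01,
       -6.40925090e-02,  3.94303480e-02,  7.14281327e-05]), 'tool_pos': array([0.22384486, 0.60972692, 0.23857394]), 'tool_rot': array([-1.79899851e+02,  5.02674702e-03,  1.59847534e+02]), 'force': array([-0.14327014,  0.29435922, -0.21674308]), 'wrist_torque': array([-0.02571533,  0.01602534, -0.05744909]), 'grasp_force': 0.0, 'grip_width': 0.08688771536580152}
```

View pics/scene0b.png

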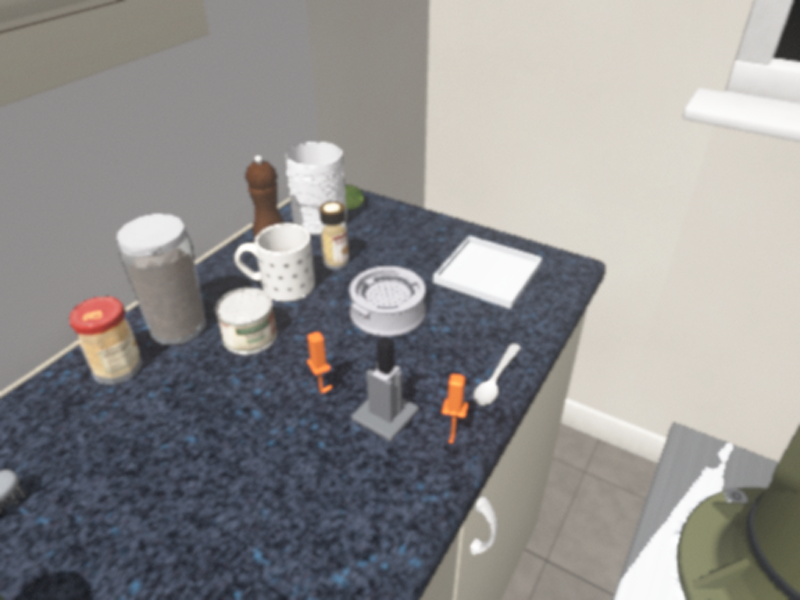

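View pics/top0b.png

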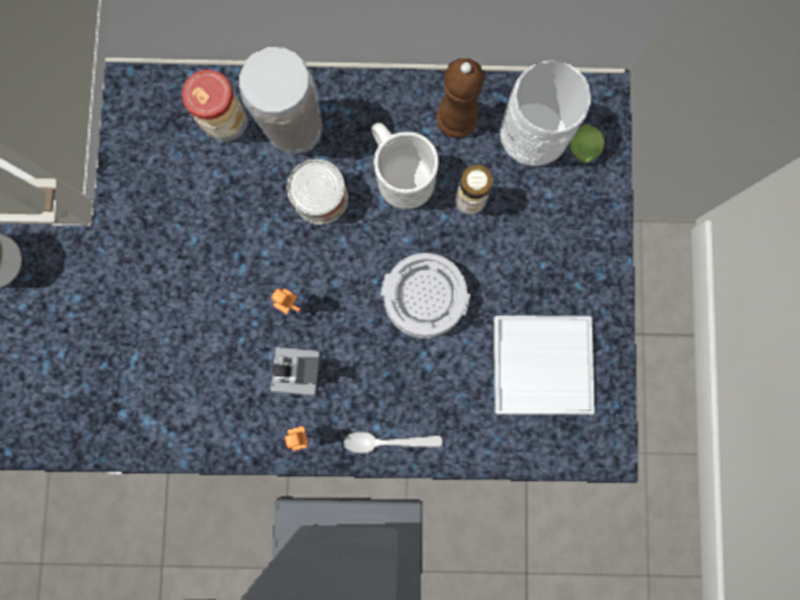

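The overview shows the stand and black pick at scene (385,385) / top (293,371), the holder at top (426,295), the tray at top (543,365), and the spoon at top (392,441), in front of the holder. All pixels are from the 800x600 pictures. Next I'll zoom in on the holder and stand.

```bash
cat > h.py <<'E'
import numpy as np, cv2
from cell import env,cams
def cam(n):
    c=cams.camera_info(n); R=cv2.Rodrigues(c['rvec'])[0]; return c,R,np.array(c['tvec'])
def ray(n,u,v,z):   # native pixel -> world at height z
    c,R,t=cam(n); d=R.T@np.array([(u-c['cx'])/c['fx'],(v-c['cy'])/c['fy'],1]); o=-R.T@t
    return o+d*(z-o[2])/d[2]
def proj(n,p):
    c,R,t=cam(n); q=R@np.asarray(p,float)+t; return np.array([c['fx']*q[0]/q[2]+c['cx'],c['fy']*q[1]/q[2]+c['cy']])
def shot(n): return cv2.cvtColor(cams.read_camera(n),cv2.COLOR_RGB2BGR)
def crop(i,x,y,w,h,s): return cv2.resize(i[y:y+h,x:x+w],None,fx=s,fy=s,interpolation=cv2.INTER_CUBIC)
E
python3 - <<'E'
from h import *
t=cv2.imread('pics/top0.png');s=cv2.imread('pics/scene0.png')
a=np.vstack([np.hstack([crop(t,240,157,64,64,6),crop(s,216,164,64,64,6)][:2])])
b=np.hstack([crop(t,164,210,48,27,8),crop(s,216,212,48,72,3)[:216]])
a=cv2.resize(a,(768,384)); b=cv2.resize(b,(768,int(b.shape[0]*768/b.shape[1])))[:210]
cv2.imwrite('pics/crop1.png',np.vstack([a,b]))
for n,p in [('stand',(293*.64,371*.64,0.0)),('holder',(426*.64,295*.64,.042)),('tray',(543*.64,365*.64,.014)),('jar',(477*.64,176*.64,.105)),('tin',(317*.64,190*.64,.058))]: print(n,ray('top',*p).round(3))
E
```

```text
stand [0.457 0.019 0.   ]
holder [ 0.56  -0.159  0.042]
tray [ 0.472 -0.319  0.014]
jar [ 0.704 -0.22   0.105]
tin [ 0.695 -0.012  0.058]
```

View pics/crop1.png

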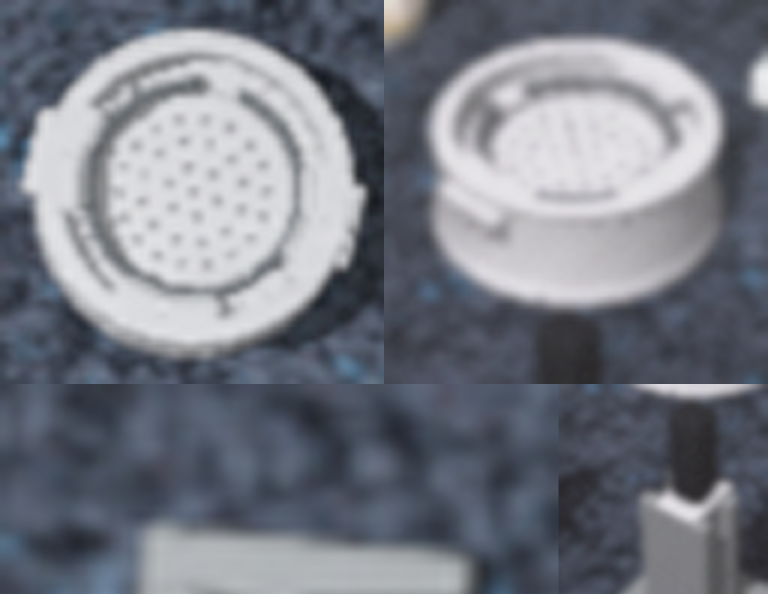

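The top crop shows the gap in the ring at about (225,92), the bead at about (205,85), and the lip edges around the groove. Together they give a notch azimuth of about 8°. A polar unwrap should refine that, and I'll look at the stand at the same time.

Run:
```python
from h import *
t=cv2.imread('pics/top0.png');s=cv2.imread('pics/scene0.png')
# outer rim circle fit
g=cv2.cvtColor(t,cv2.COLOR_BGR2GRAY)
m=(g[150:230,230:315]>110).astype(np.uint8); m=cv2.morphologyEx(m,cv2.MORPH_OPEN,np.ones((3,3)))
c=max(cv2.findContours(m,0,1)[0],key=cv2.contourArea).reshape(-1,2).astype(float)+[230,150]
P=np.array([ray('top',u,v,.042)[:2] for u,v in c])
k=np.ones(len(P),bool)
for _ in range(5):
    A=np.c_[2*P[k],np.ones(k.sum())]; x=np.linalg.lstsq(A,(P[k]**2).sum(1),rcond=None)[0]; r=np.sqrt(x[2]+x[0]**2+x[1]**2); d=np.hypot(*(P-x[:2]).T)-r; k=abs(d)<.0015
print('holder',x[:2],r,k.sum())
# polar map at ring height: rows radius 25..55mm, cols azimuth -180..180
out=[]
for n,i in(('top',t),('scene',s)):
    az=np.radians(np.arange(180,-180,-.45)); rr=np.arange(.056,.026,-.00015)
    z=.036
    M=np.array([[proj(n,[x[0]+q*np.cos(a),x[1]+q*np.sin(a),z]) for a in az] for q in rr],np.float32)
    w=cv2.remap(i,M[...,0],M[...,1],cv2.INTER_CUBIC)
    for a in range(-180,180,30): cv2.putText(w,str(a),(int((180-a)/.45),12),0,.4,(0,0,255)); cv2.line(w,(int((180-a)/.45),14),(int((180-a)/.45),20),(0,0,255))
    out.append(w)
b=np.hstack([crop(t,166,215,48,40,8)[:,:384],cv2.resize(crop(s,220,212,52,68,1),None,fx=4.7,fy=4.7,interpolation=2)[:320,:]])
b=cv2.copyMakeBorder(b,0,0,0,800-b.shape[1],0)[:200+0] if 0 else cv2.copyMakeBorder(b,0,0,0,max(0,800-b.shape[1]),0)
o=np.vstack(out+[b]); print(o.shape); cv2.imwrite('pics/pol.png',o[:720] if o.shape[0]<=600 else cv2.resize(o,(int(o.shape[1]*600/o.shape[0]),600)))
```

```text
holder [ 0.56060564 -0.15694792] 0.05602620548178168 123Traceback (most recent call last):
  File "<stdin>", line 17, in <module>
  File "h.py", line 9, in proj
    c,R,t=cam(n); q=R@np.asarray(p,float)+t; return np.array([c['fx']*q[0]/q[2]+c['cx'],c['fy']*q[1]/q[2]+c['cy']])
          ~~~^^^
  File "h.py", line 4, in cam
    c=cams.camera_info(n); R=cv2.Rodrigues(c['rvec'])[0]; return c,R,np.array(c['tvec'])
ValueError: time passes only in moves, steps and waits
```

```bash
sed -i 's/^def cam(n):/import functools\n@functools.lru_cache\ndef cam(n):/' h.py
python3 - <<'E'
from h import *
t=cv2.imread('pics/top0.png');s=cv2.imread('pics/scene0.png')
x=[.5606,-.1569]
out=[]
for n,i in(('top',t),('scene',s)):
    az=np.radians(np.arange(180,-180,-.45)); rr=np.arange(.056,.026,-.00025)
    M=np.array([[proj(n,[x[0]+q*np.cos(a),x[1]+q*np.sin(a),.036]) for a in az] for q in rr],np.float32)
    w=cv2.remap(i,M[...,0],M[...,1],cv2.INTER_CUBIC)
    for a in range(-180,180,30): cv2.putText(w,str(a),(int((180-a)/.45),12),0,.4,(0,0,255)); cv2.line(w,(int((180-a)/.45),14),(int((180-a)/.45),20),(0,0,255))
    out.append(w)
b=np.hstack([crop(t,166,215,48,40,9),crop(s,225,210,45,72,5)]); 
b=np.zeros((360,800,3),np.uint8); b[:,:432]=crop(t,166,215,48,40,9); q=crop(s,222,212,50,70,5)[:360]; b[:350,432:682]=q
cv2.imwrite('pics/pol.png',np.vstack(out+[b]))
E
```

```text
(no output)
```

View pics/pol.png

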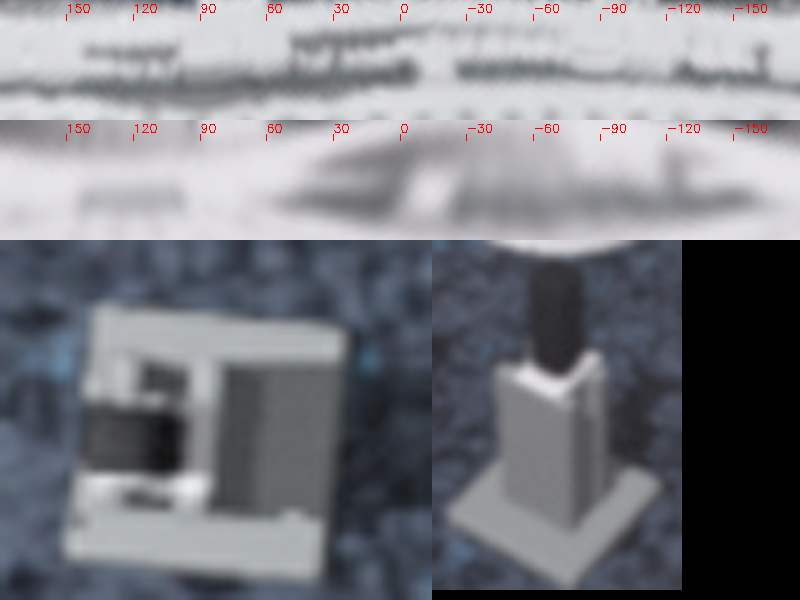

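The polar unwrap shows the lip gaps and the bead (azimuth about -2°), so the notch is at 8–12°. The stand's slot runs roughly along world x and its base corners are clear: (92,305), (345,325), (325,580) and (65,555) in the crop. Next I'll refine the holder centre and compute the stand pose.

Run:
```python
from h import *
t=cv2.imread('pics/top0.png');s=cv2.imread('pics/scene0.png')
C=np.array([ray('top',166+u/9-.5,215+v/9-.5,.008)[:2] for u,v in[(92,305),(345,325),(325,580),(65,555)]])
print('stand',C.mean(0),'sides',np.hypot(*(C-np.roll(C,1,0)).T)); print('az',[np.degrees(np.arctan2(*(C[i]-C[j])[::-1])) for i,j in((0,3),(1,2))],[np.degrees(np.arctan2(*(C[0]-C[1])[::-1]))-90,np.degrees(np.arctan2(*(C[3]-C[2])[::-1]))-90])
# handle: dark pixels both views, top face by highest; use expected projection check
c0=C.mean(0)
for n in('top','scene'): print(n,'handle top expected',proj(n,[*c0,.126]),'grip',proj(n,[*c0,.104]))
for n,i,b in(('top',t,(170,225,215,275)),('scene',s,(238,212,262,240))):
    g=cv2.cvtColor(i,6); x0,y0,x1,y1=b; m=(g[y0:y1,x0:x1]<58).astype(np.uint8)
    q=max(cv2.findContours(m,0,2)[0],key=cv2.contourArea); print(n,cv2.boundingRect(q+[x0,y0]),cv2.minAreaRect(q+[x0,y0]))
# rim
for n,i,b in(('top',t,(235,150,310,225)),('scene',s,(215,160,280,216))):
    x0,y0,x1,y1=b; hsv=cv2.cvtColor(i,cv2.COLOR_BGR2HSV); m=((hsv[...,2]>130)&(hsv[...,1]<45)).astype(np.uint8)[y0:y1,x0:x1]
    q=max(cv2.findContours(m,0,1)[0],key=cv2.contourArea).reshape(-1,2)+[x0,y0]; q=cv2.convexHull(q.astype(np.int32)).reshape(-1,2)
    P=np.array([ray(n,u,v,.042)[:2] for u,v in q]); cen=np.array([.5606,-.158])
    print(n,[(int(np.degrees(np.arctan2(p[1],p[0]))),round(1e3*np.hypot(*p),1)) for p in P-cen])
```

```text
stand [0.40237789 0.01324979] sides [0.05776398 0.05940197 0.05875748 0.0606783 ]
az [np.float64(-3.5992938848595015), np.float64(-2.3568411880077824)] [np.float64(-3.2645981521444725), np.float64(-4.196721989834927)]
top handle top expected [178.49829368 265.21191172] grip [180.56037626 264.85237364]
scene handle top expected [273.35508173 227.21866132] grip [273.05869422 236.46260862]
top (203, 229, 12, 19) ((208.5, 238.0), (18.0, 11.0), 90.0)
scene (241, 217, 12, 21) ((246.5, 227.0), (20.0, 11.0), 90.0)
top [(-11, np.float64(56.7)), (-18, np.float64(56.5)), (-27, np.float64(56.1)), (-35, np.float64(55.9)), (-50, np.float64(55.6)), (-63, np.float64(55.3)), (-68, np.float64(55.6)), (-88, np.float64(58.1)), (-92, np.float64(58.2)), (-109, np.float64(57.4)), (-115, np.float64(58.0)), (-144, np.float64(54.6)), (-158, np.float64(54.5)), (-174, np.float64(57.6)), (168, np.float64(56.7)), (160, np.float64(57.1)), (153, np.float64(57.8)), (149, np.float64(58.0)), (125, np.float64(57.5)), (116, np.float64(56.9)), (90, np.float64(59.8)), (88, np.float64(59.9)), (63, np.float64(60.5)), (36, np.float64(57.3)), (22, np.float64(57.0)), (13, np.float64(56.6))]
scene [(-74, np.float64(57.2)), (-93, np.float64(56.8)), (-99, np.float64(56.5)), (-115, np.float64(55.4)), (-124, np.float64(55.5)), (-132, np.float64(54.8)), (-144, np.float64(54.7)), (-152, np.float64(54.4)), (154, np.float64(83.2)), (150, np.float64(87.6)), (142, np.float64(95.4)), (137, np.float64(99.2)), (133, np.float64(100.7)), (128, np.float64(102.2)), (122, np.float64(104.4)), (111, np.float64(102.6)), (103, np.float64(99.5)), (100, np.float64(97.9)), (93, np.float64(92.8)), (91, np.float64(91.1)), (87, np.float64(86.9)), (81, np.float64(80.5)), (41, np.float64(57.2)), (26, np.float64(57.4)), (10, np.float64(57.1)), (-6, np.float64(57.3)), (-31, np.float64(57.8)), (-39, np.float64(58.7))]
```

Run:
```python
from h import *
C=np.array([ray('top',166+u/9-.5,215+v/9-.5,.008)[:2] for u,v in[(92,65),(345,85),(325,340),(65,315)]])
print('stand',C.mean(0),'sides',np.hypot(*(C-np.roll(C,1,0)).T)); print('az',[np.degrees(np.arctan2(*(C[i]-C[j])[::-1])) for i,j in((0,3),(1,2))],[np.degrees(np.arctan2(*(C[0]-C[1])[::-1]))-90,np.degrees(np.arctan2(*(C[3]-C[2])[::-1]))-90])
c0=C.mean(0)
for n in('top','scene'): print(n,'handle top expected',proj(n,[*c0,.126]),'collar',proj(n,[*c0,.08]), 'campos',-cam(n)[1].T@cam(n)[2])
# handle top in top view: crop px (85..~150,160..235)
print(ray('top',166+115/9-.5,215+197/9-.5,.126), ray('scene',246.5,219,.126),ray('scene',246.5,227,.104))
```

```text
stand [0.45798167 0.0155961 ] sides [0.05862851 0.05985    0.05963794 0.06113361]
az [np.float64(-3.553033510306437), np.float64(-2.323153374231385)] [np.float64(-3.28575693709665), np.float64(-4.224567922221681)]
top handle top expected [178.58239521 234.90632271] collar [182.74210249 235.70497922] campos [ 0.43197998 -0.13873264  0.99106532]
scene handle top expected [244.83357617 216.68407439] collar [245.34139302 235.46752201] campos [0.17242792 0.4513892  0.60012074]
[0.45522764 0.01603837 0.126     ] [0.45232738 0.01915208 0.126     ] [0.45425413 0.01679619 0.104     ]
```

```bash
cat > go.py <<'E'
import sys,numpy as np
from scipy.spatial.transform import Rotation as R
from cell import env
# usage: go.py x y z [yaw]: shift in units of 0.05 m along tool axes, spin in units of 4 deg
o=env.get_obs(); r=R.from_euler('xyz',o['tool_rot'],degrees=True)
a=[float(v) for v in sys.argv[1:]]
print('t',round(o['time_s'],2),'pos',o['tool_pos'].round(4),'rot',o['tool_rot'].round(2),'F',o['force'].round(1),'q7',o['qpos'][6].round(1),'w',round(o['grip_width'],4))
if a: print('need',(r.inv().apply(np.array(a[:3])-o['tool_pos'])/.05).round(3),'spin',round(-((a[3]-o['tool_rot'][2]+180)%360-180)/4,2) if len(a)>3 else '')
E
python3 -m pendant '[{"tx":-0.65,"ty":-0.74},{"tx":-0.65,"ty":-0.74},{"tx":-0.65,"ty":-0.74},{"tx":-0.65,"ty":-0.74},{"tx":-0.65,"ty":-0.74},{"tx":-0.65,"ty":-0.74},{"tx":-0.65,"ty":-0.74},{"tx":-0.65,"ty":-0.74},{"tx":-0.65,"ty":-0.74},{"tx":-0.65,"ty":-0.74}]'
python3 -m pendant '[{"tx":-0.65,"ty":-0.74,"claw":0.45},{"tx":-0.65,"ty":-0.74,"claw":0.45},{"tx":-0.65,"ty":-0.74,"claw":0.45},{"spin":1,"claw":0.45},{"spin":1,"claw":0.45},{"spin":1,"claw":0.45},{"spin":1,"claw":0.45},{"spin":1,"claw":0.45},{"spin":1,"claw":0.45},{"spin":1,"claw":0.45}]'
python3 -m pendant '[{"spin":1,"claw":0.45},{"spin":1,"claw":0.45},{"spin":1,"claw":0.45},{"spin":1,"claw":0.45},{"spin":1,"claw":0.45},{"spin":1,"claw":0.45},{"spin":1,"claw":0.45},{"spin":1,"claw":0.45},{"spin":1,"claw":0.45},{"spin":1,"claw":0.45}]'
python3 go.py 0.456 0.016 0.22 86.6
```

```text
t 0.1 pos [0.2238 0.6097 0.2386] rot [-1.7990e+02  1.0000e-02  1.5985e+02] F [-0.1  0.3 -0.2] q7 -3.3 w 0.0869
need [-8.45  -9.547  0.389] spin 18.31invalid input at $[0]: expected keys tx, ty, tz, spin, claw
invalid input at $[0]: expected keys tx, ty, tz, spin, claw
invalid input at $[0]: expected keys tx, ty, tz, spin, claw
```

All five keys are required in every row.

```bash
python3 -m pendant '[{"tx":-0.65,"ty":-0.74,"tz":0,"spin":0,"claw":0},{"tx":-0.65,"ty":-0.74,"tz":0,"spin":0,"claw":0},{"tx":-0.65,"ty":-0.74,"tz":0,"spin":0,"claw":0},{"tx":-0.65,"ty":-0.74,"tz":0,"spin":0,"claw":0},{"tx":-0.65,"ty":-0.74,"tz":0,"spin":0,"claw":0},{"tx":-0.65,"ty":-0.74,"tz":0,"spin":0,"claw":0},{"tx":-0.65,"ty":-0.74,"tz":0,"spin":0,"claw":0},{"tx":-0.65,"ty":-0.74,"tz":0,"spin":0,"claw":0},{"tx":-0.65,"ty":-0.74,"tz":0,"spin":0,"claw":0},{"tx":-0.65,"ty":-0.74,"tz":0,"spin":0,"claw":0}]'
python3 -m pendant '[{"tx":-0.65,"ty":-0.74,"tz":0,"spin":0,"claw":0.45},{"tx":-0.65,"ty":-0.74,"tz":0,"spin":0,"claw":0.45},{"tx":-0.65,"ty":-0.74,"tz":0,"spin":0,"claw":0.45},{"tx":0,"ty":0,"tz":0,"spin":1,"claw":0.45},{"tx":0,"ty":0,"tz":0,"spin":1,"claw":0.45},{"tx":0,"ty":0,"tz":0,"spin":1,"claw":0.45},{"tx":0,"ty":0,"tz":0,"spin":1,"claw":0.45},{"tx":0,"ty":0,"tz":0,"spin":1,"claw":0.45},{"tx":0,"ty":0,"tz":0,"spin":1,"claw":0.45},{"tx":0,"ty":0,"tz":0,"spin":1,"claw":0.45}]'
python3 -m pendant '[{"tx":0,"ty":0,"tz":0,"spin":1,"claw":0.45},{"tx":0,"ty":0,"tz":0,"spin":1,"claw":0.45},{"tx":0,"ty":0,"tz":0,"spin":1,"claw":0.45},{"tx":0,"ty":0,"tz":0,"spin":1,"claw":0.45},{"tx":0,"ty":0,"tz":0,"spin":1,"claw":0.45},{"tx":0,"ty":0,"tz":0,"spin":1,"claw":0.45},{"tx":0,"ty":0,"tz":0,"spin":1,"claw":0.45},{"tx":0,"ty":0,"tz":0,"spin":1,"claw":0.45},{"tx":0,"ty":0,"tz":0,"spin":1,"claw":0.45},{"tx":0,"ty":0,"tz":0,"spin":1,"claw":0.45}]'
python3 go.py 0.456 0.016 0.22 86.6
```

```text
time_s: 1.35
tool_pos: [0.4018, 0.1492, 0.2393]
tool_rot: [180.0, -0.0, 159.9]
force: [0.2, 0.4, 0.0]
grip_width: 0.087
grasp_force: 0.0
time_s: 2.6
tool_pos: [0.4546, 0.013, 0.2392]
tool_rot: [-180.0, -0.0, 131.7]
force: [0.1, -0.5, 0.0]
grip_width: 0.048
grasp_force: 0.0
time_s: 3.85
tool_pos: [0.4546, 0.013, 0.2392]
tool_rot: [-180.0, 0.0, 91.7]
force: [0.3, 0.7, 1.2]
grip_width: 0.048
grasp_force: 0.0
t 3.85 pos [0.4546 0.013  0.2392] rot [-179.96    0.     91.71] F [0.3 0.7 1.2] q7 -6.1 w 0.048
need [0.059 0.031 0.384] spin 1.28
```

```bash
python3 -m pendant '[{"tx":0.06,"ty":0.03,"tz":0.5,"spin":0.7,"claw":0.45},{"tx":0,"ty":0,"tz":0.6,"spin":0.6,"claw":0.45},{"tx":0,"ty":0,"tz":0.48,"spin":0,"claw":0.45},{"tx":0,"ty":0,"tz":0,"spin":0,"claw":0.45}]'
python3 go.py 0.456 0.016 0.102 86.6
python3 - <<'E'
from h import *
t=shot('top');s=shot('scene');cv2.imwrite('pics/t1.png',t);cv2.imwrite('pics/s1.png',s)
cv2.imwrite('pics/v1.png',np.hstack([crop(t,145,190,80,100,5),crop(s,205,170,80,100,5)]))
E
```

```text
time_s: 4.35
tool_pos: [0.4546, 0.0159, 0.1588]
tool_rot: [-179.8, 0.1, 86.6]
force: [-0.0, -0.1, 0.2]
grip_width: 0.0477
grasp_force: 0.0
t 4.35 pos [0.4546 0.0159 0.1588] rot [-1.7976e+02  8.0000e-02  8.6640e+01] F [-0.  -0.1  0.2] q7 -9.8 w 0.0477
need [0.006 0.033 1.135] spin 0.01
```

View pics/v1.png

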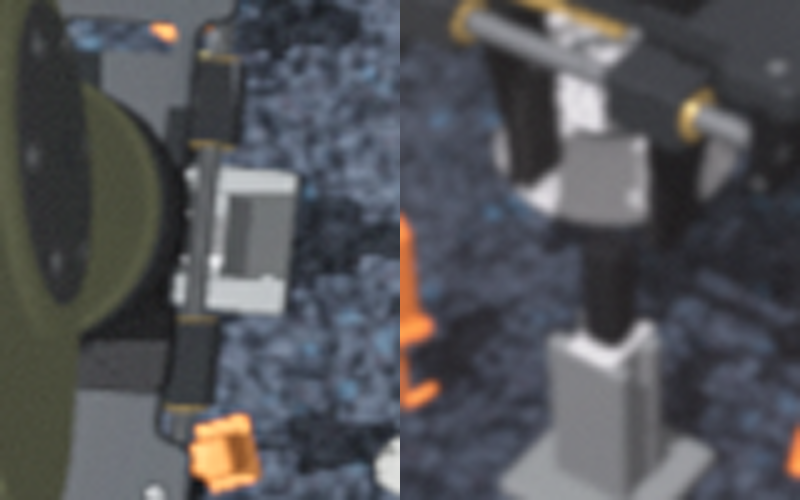

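The handle sits between the fingers in the scene view (crop about (610,290)), and the orange pick is clear. Descend and grip.

```bash
python3 -m pendant '[{"tx":0,"ty":0.03,"tz":0.4,"spin":0,"claw":0.45},{"tx":0,"ty":0,"tz":0.4,"spin":0,"claw":0.45},{"tx":0,"ty":0,"tz":0.33,"spin":0,"claw":0.45},{"tx":0,"ty":0,"tz":0,"spin":0,"claw":0.45}]' 50
python3 -m pendant '[{"tx":0,"ty":0,"tz":0,"spin":0,"claw":1},{"tx":0,"ty":0,"tz":0,"spin":0,"claw":1},{"tx":0,"ty":0,"tz":0,"spin":0,"claw":1},{"tx":0,"ty":0,"tz":0,"spin":0,"claw":1},{"tx":0,"ty":0,"tz":0,"spin":0,"claw":1},{"tx":0,"ty":0,"tz":0,"spin":0,"claw":1}]' 50
python3 go.py
```

```text
time_s: 4.95
tool_pos: [0.4574, 0.016, 0.1036]
tool_rot: [-179.9, 0.0, 86.6]
force: [-0.4, 0.2, 1.3]
grip_width: 0.0482
grasp_force: 0.0
time_s: 5.7
tool_pos: [0.4579, 0.0161, 0.1043]
tool_rot: [180.0, -0.0, 86.6]
force: [-1.7, 0.5, 2.3]
grip_width: 0.0158
grasp_force: 50.0
t 5.7 pos [0.4579 0.0161 0.1043] rot [ 1.800e+02 -1.000e-02  8.665e+01] F [-1.7  0.5  2.3] q7 -7.9 w 0.0158
```

```bash
python3 -m pendant '[{"tx":0,"ty":0,"tz":-0.2,"spin":0,"claw":1},{"tx":0,"ty":0,"tz":-0.5,"spin":0,"claw":1},{"tx":0,"ty":0,"tz":-0.5,"spin":0,"claw":1},{"tx":0,"ty":0,"tz":-0.5,"spin":0,"claw":1},{"tx":0,"ty":0,"tz":-0.3,"spin":0,"claw":1},{"tx":0,"ty":0,"tz":0,"spin":0,"claw":1},{"tx":0,"ty":0,"tz":0,"spin":0,"claw":1}]'
python3 go.py
python3 - <<'E'
from h import *
t=shot('top');s=shot('scene');cv2.imwrite('pics/t2.png',t);cv2.imwrite('pics/s2.png',s)
cv2.imwrite('pics/v2.png',np.hstack([crop(s,205,140,100,140,4)]+[crop(t,145,165,100,140,4)]))
E
```

```text
time_s: 6.58
tool_pos: [0.4572, 0.016, 0.2032]
tool_rot: [-179.9, 0.0, 86.6]
force: [0.6, 1.2, -0.3]
grip_width: 0.0159
grasp_force: 50.0
t 6.58 pos [0.4572 0.016  0.2032] rot [-1.7992e+02  2.0000e-02  8.6650e+01] F [ 0.6  1.2 -0.3] q7 -10.7 w 0.0159
```

View pics/v2.png

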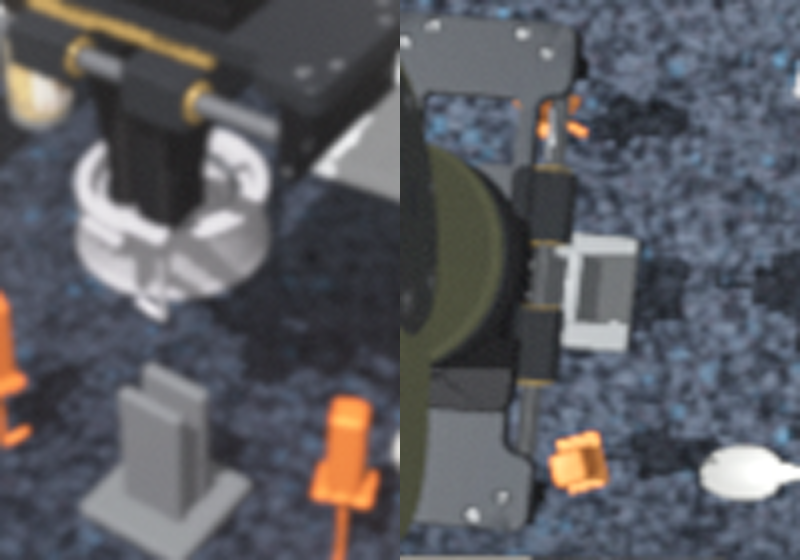

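The pick is lifted. Its foot is at about (158,318) in the scene half of the crop and the hook points to the left, which is +x. Next: the shank length, and the holder centre from the floor perforations.

Run:
```python
from h import *
from scipy.optimize import minimize_scalar
for L in(.048,.056,.064): print('L',L,proj('scene',[.4572,.016,.1749-L]).round(1),'tip',proj('scene',[.4572+.012,.0153,.1749-L+.003]).round(1))
t=cv2.cvtColor(cv2.imread('pics/top0.png'),6)
g=cv2.resize(t[150:230,230:315],None,fx=8,fy=8,interpolation=cv2.INTER_CUBIC)
bh=cv2.morphologyEx(g,cv2.MORPH_BLACKHAT,cv2.getStructuringElement(2,(25,25)))
m=(bh>22).astype(np.uint8); n,l,st,ce=cv2.connectedComponentsWithStats(m)
P=[]
for i in range(1,n):
    if 20<st[i,4]<260:
        p=ray('top',230+ce[i][0]/8-.44,150+ce[i][1]/8-.44,.027)[:2]
        if np.hypot(*(p-[.561,-.158]))<.031: P.append(p)
P=np.array(P); (c,r)=cv2.minEnclosingCircle((P*1e3).astype(np.float32)); print('dots',len(P),'mean',P.mean(0).round(4),'mec',c,r)
D=np.sort(np.hypot(*(P-np.array(c)/1e3).T)*1e3).round(1);print(D)
```

```text
L 0.048 [245.1 216.6] tip [239.5 212.7]
L 0.056 [245.2 220. ] tip [239.6 216.1]
L 0.064 [245.3 223.3] tip [239.7 219.5]
dots 34 mean [ 0.5628 -0.1593] mec (562.2332763671875, -157.99659729003906) 26.11322593688965
[ 0.1  8.8  8.9  8.9  9.   9.1  9.2 17.6 17.7 17.7 17.9 17.9 18.1 18.2
 18.2 18.2 18.3 18.4 25.6 25.7 25.7 25.7 25.7 25.8 25.8 25.8 25.8 25.9
 25.9 26.1 26.1 26.1 26.1 26.1]
```

The perforation circles (radii 9, 18 and 25.9 mm) pin the holder centre at (0.5623, -0.1580). The notch azimuth is about 10.5° and the shank length about 56 mm. Now moving over the holder.

```bash
python3 -m pendant '[{"tx":-0.4,"ty":0.3,"tz":0,"spin":0,"claw":1},{"tx":-0.6,"ty":0.5,"tz":0,"spin":0,"claw":1},{"tx":-0.65,"ty":0.5,"tz":0,"spin":0,"claw":1},{"tx":-0.65,"ty":0.5,"tz":0,"spin":0,"claw":1},{"tx":-0.6,"ty":0.5,"tz":0,"spin":0,"claw":1},{"tx":-0.375,"ty":0.31,"tz":0,"spin":-0.46,"claw":1},{"tx":0,"ty":0,"tz":0.2,"spin":-1,"claw":1},{"tx":0,"ty":0,"tz":0.25,"spin":-1,"claw":1},{"tx":0,"ty":0,"tz":0.3,"spin":-1,"claw":1},{"tx":0,"ty":0,"tz":0.1,"spin":0,"claw":1}]'
python3 -m pendant '[{"tx":0,"ty":0,"tz":0,"spin":0,"claw":1},{"tx":0,"ty":0,"tz":0,"spin":0,"claw":1}]'
python3 go.py .578 -.1551 .16 100.5
python3 - <<'E'
from h import *
t=shot('top');s=shot('scene');cv2.imwrite('pics/t3.png',t);cv2.imwrite('pics/s3.png',s)
o=env.get_obs()['tool_pos']
for L in(.05,.056,.062): print(L,proj('scene',[o[0],o[1],o[2]-.0283-L]))
cv2.imwrite('pics/v3.png',np.hstack([crop(s,205,140,90,100,5),crop(t,235,150,70,100,5)]))
E
```

```text
time_s: 7.92
tool_pos: [0.5775, -0.1548, 0.1597]
tool_rot: [-179.8, -0.0, 100.4]
force: [-0.1, 0.3, -1.0]
grip_width: 0.0158
grasp_force: 50.0
time_s: 8.18
tool_pos: [0.5788, -0.1551, 0.1621]
tool_rot: [180.0, 0.0, 100.5]
force: [0.4, -0.0, -1.0]
grip_width: 0.016
grasp_force: 50.0
t 8.18 pos [ 0.5788 -0.1551  0.1621] rot [1.7996e+02 1.0000e-02 1.0046e+02] F [ 0.4 -0.  -1. ] q7 31.0 w 0.016
need [ 0.003 -0.016  0.041] spin -0.01
0.05 [240.10038246 167.33272698]
0.056 [240.17364671 169.52910252]
0.062 [240.24631485 171.70760702]
```

View pics/v3.png

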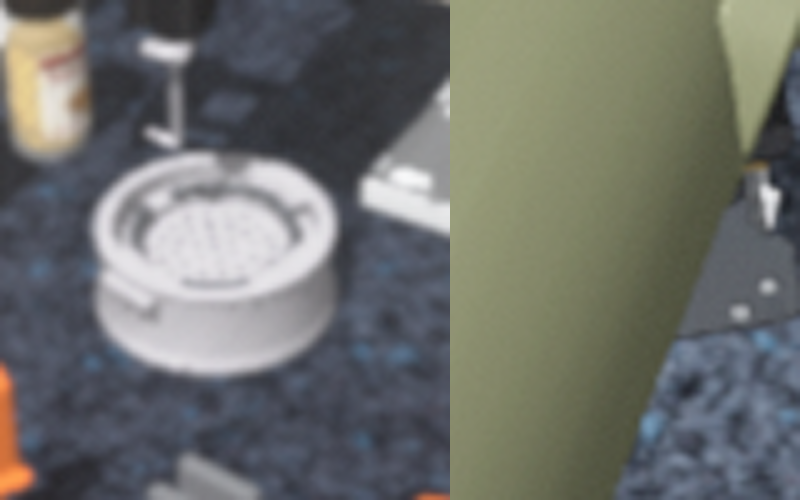

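The hook is clear in the scene view: foot at crop (177,147), pointing toward the notch. The shank is about 55 mm. Descending to feel for the floor.

```bash
python3 -m pendant '[{"tx":0,"ty":-0.015,"tz":0.2,"spin":0,"claw":1},{"tx":0,"ty":0,"tz":0.3,"spin":0,"claw":1},{"tx":0,"ty":0,"tz":0.24,"spin":0,"claw":1},{"tx":0,"ty":0,"tz":0.1,"spin":0,"claw":1},{"tx":0,"ty":0,"tz":0,"spin":0,"claw":1},{"tx":0,"ty":0,"tz":0,"spin":0,"claw":1}]'
for k in 1; do python3 -m pendant '[{"tx":0,"ty":0,"tz":0.04,"spin":0,"claw":1},{"tx":0,"ty":0,"tz":0.04,"spin":0,"claw":1},{"tx":0,"ty":0,"tz":0,"spin":0,"claw":1}]'; done
python3 go.py .578 -.1551 .1103 100.5
```

```text
time_s: 9.02
tool_pos: [0.5781, -0.1553, 0.1199]
tool_rot: [180.0, 0.0, 100.5]
force: [0.7, 0.2, -0.3]
grip_width: 0.0159
grasp_force: 50.0
time_s: 9.4
tool_pos: [0.5776, -0.1552, 0.1154]
tool_rot: [-180.0, -0.0, 100.5]
force: [-1.7, 0.1, -0.7]
grip_width: 0.0154
grasp_force: 50.0
t 9.4 pos [ 0.5776 -0.1552  0.1154] rot [-1.7999e+02 -1.0000e-02  1.0048e+02] F [-1.7  0.1 -0.7] q7 32.3 w 0.0154
need [-0.     0.007  0.102] spin -0.0
```

```bash
R='[{"tx":0,"ty":0,"tz":0.02,"spin":0,"claw":1},{"tx":0,"ty":0,"tz":0,"spin":0,"claw":1}]' ; :
python3 -m pendant '[{"tx":0,"ty":0,"tz":0.02,"spin":0,"claw":1},{"tx":0,"ty":0,"tz":0.02,"spin":0,"claw":1},{"tx":0,"ty":0,"tz":0,"spin":0,"claw":1}]'
python3 -m pendant '[{"tx":0,"ty":0,"tz":0.02,"spin":0,"claw":1},{"tx":0,"ty":0,"tz":0.01,"spin":0,"claw":1},{"tx":0,"ty":0,"tz":0,"spin":0,"claw":1}]'
python3 go.py .578 -.1551 .1103 100.5
```

```text
time_s: 9.78
tool_pos: [0.5777, -0.1552, 0.1135]
tool_rot: [-180.0, -0.0, 100.5]
force: [0.9, 0.5, -0.9]
grip_width: 0.0157
grasp_force: 50.0
time_s: 10.15
tool_pos: [0.5777, -0.1551, 0.112]
tool_rot: [180.0, -0.0, 100.5]
force: [0.3, -0.3, -0.5]
grip_width: 0.0154
grasp_force: 50.0
t 10.15 pos [ 0.5777 -0.1551  0.112 ] rot [ 1.8000e+02 -1.0000e-02  1.0049e+02] F [ 0.3 -0.3 -0.5] q7 32.4 w 0.0154
need [-0.     0.005  0.034] spin -0.0
```

```bash
python3 -m pendant '[{"tx":0,"ty":0,"tz":0.02,"spin":0,"claw":1},{"tx":0,"ty":0,"tz":0,"spin":0,"claw":1}]' | egrep 'pos|force: \['
python3 -m pendant '[{"tx":0,"ty":0,"tz":0.02,"spin":0,"claw":1},{"tx":0,"ty":0,"tz":0,"spin":0,"claw":1}]'| egrep 'pos|force: \['
```

```text
tool_pos: [0.5777, -0.1551, 0.111]
force: [-0.1, -0.7, -1.3]
tool_pos: [0.5777, -0.1552, 0.11]
force: [-1.1, 0.3, -1.3]
```

```bash
python3 -m pendant '[{"tx":0,"ty":0,"tz":0.02,"spin":0,"claw":1},{"tx":0,"ty":0,"tz":0,"spin":0,"claw":1}]' | egrep 'pos|force: \['
python3 -m pendant '[{"tx":0,"ty":0,"tz":0.02,"spin":0,"claw":1},{"tx":0,"ty":0,"tz":0,"spin":0,"claw":1}]'| egrep 'pos|force: \['
```

```text
tool_pos: [0.5779, -0.1552, 0.1094]
force: [-1.6, 0.3, 1.1]
tool_pos: [0.5781, -0.1554, 0.1091]
force: [-1.9, 1.4, 5.7]
```

Floor contact is at TCP z of about 0.1095, which gives a shank length of 54.2 mm, inside the given range. I'll ease off the pressure and slide outward.

```bash
python3 -m pendant '[{"tx":0,"ty":0,"tz":-0.014,"spin":0,"claw":1},{"tx":0,"ty":0.06,"tz":0,"spin":0,"claw":1},{"tx":0,"ty":0.05,"tz":0,"spin":0,"claw":1},{"tx":0,"ty":0,"tz":0,"spin":0,"claw":1}]' | egrep 'pos|force: \['
python3 -m pendant '[{"tx":0,"ty":0.03,"tz":0,"spin":0,"claw":1},{"tx":0,"ty":0.03,"tz":0,"spin":0,"claw":1},{"tx":0,"ty":0,"tz":0,"spin":0,"claw":1}]'| egrep 'pos|force: \['
python3 go.py
```

```text
tool_pos: [0.5831, -0.1547, 0.1092]
force: [-2.1, -0.4, 5.1]
tool_pos: [0.5857, -0.1544, 0.1091]
force: [-2.7, -0.7, 5.4]
t 12.03 pos [ 0.5857 -0.1544  0.1091] rot [-1.7994e+02  2.0000e-02  1.0046e+02] F [-2.7 -0.7  5.4] q7 32.5 w 0.016
```

```bash
python3 -m pendant '[{"tx":0,"ty":0,"tz":-0.01,"spin":0,"claw":1},{"tx":0,"ty":0.03,"tz":0,"spin":0,"claw":1},{"tx":0,"ty":0,"tz":0,"spin":0,"claw":1}]' | egrep 'pos|force: \['
python3 -m pendant '[{"tx":0,"ty":0.03,"tz":0,"spin":0,"claw":1},{"tx":0,"ty":0,"tz":0,"spin":0,"claw":1}]'| egrep 'pos|force: \['
```

```text
tool_pos: [0.5876, -0.1536, 0.1092]
force: [-2.5, -0.7, 3.3]
tool_pos: [0.5895, -0.1529, 0.1092]
force: [-0.9, 0.0, 3.6]
```

```bash
python3 -m pendant '[{"tx":0,"ty":0.03,"tz":0,"spin":0,"claw":1},{"tx":0,"ty":0,"tz":0,"spin":0,"claw":1}]'| egrep 'pos|force: \['
```

```text
tool_pos: [0.5909, -0.1526, 0.1093]
force: [-1.2, 0.1, 3.2]
```

```bash
python3 -m pendant '[{"tx":0,"ty":0.02,"tz":0,"spin":0,"claw":1},{"tx":0,"ty":0,"tz":0,"spin":0,"claw":1}]'| egrep 'pos|force: \['
python3 -m pendant '[{"tx":0,"ty":0.02,"tz":0,"spin":0,"claw":1},{"tx":0,"ty":0,"tz":0,"spin":0,"claw":1}]'| egrep 'pos|force: \['
python3 - <<'E'
from h import *
s=shot('scene');cv2.imwrite('pics/s4.png',s)
cv2.imwrite('pics/v4.png',crop(s,215,150,64,60,10))
E
```

```text
tool_pos: [0.5917, -0.1525, 0.1093]
force: [-1.8, -0.1, 3.3]
tool_pos: [0.5927, -0.1524, 0.1092]
force: [-1.1, 0.1, 2.1]
```

View pics/v4.png

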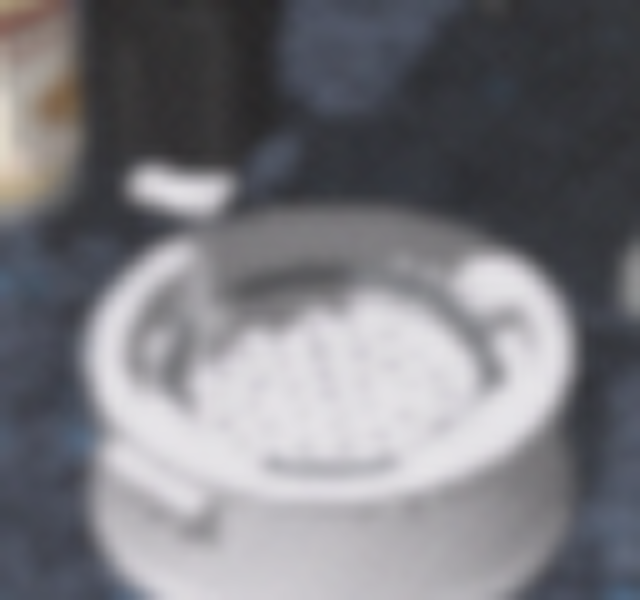

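```bash
python3 -m pendant '[{"tx":0,"ty":0.02,"tz":0,"spin":0,"claw":1},{"tx":0,"ty":0,"tz":0,"spin":0,"claw":1}]'| egrep 'pos|force: \['
python3 -m pendant '[{"tx":0,"ty":0,"tz":-0.03,"spin":0,"claw":1},{"tx":0,"ty":0,"tz":0,"spin":0,"claw":1}]'| egrep 'pos|force: \['
python3 -m pendant '[{"tx":0,"ty":0,"tz":-0.03,"spin":0,"claw":1},{"tx":0,"ty":0,"tz":0,"spin":0,"claw":1}]'| egrep 'pos|force: \['
```

```text
tool_pos: [0.5936, -0.1522, 0.1092]
force: [-2.3, -0.8, 3.9]
tool_pos: [0.5937, -0.1519, 0.1104]
force: [0.6, -0.1, -1.1]
tool_pos: [0.5934, -0.1522, 0.1121]
force: [0.1, 0.7, -1.7]
```

```bash
python3 -m pendant '[{"tx":0,"ty":0,"tz":-0.04,"spin":0,"claw":1},{"tx":0,"ty":0,"tz":0,"spin":0,"claw":1}]'| egrep 'pos|force: \['
python3 -m pendant '[{"tx":0,"ty":0,"tz":-0.04,"spin":0,"claw":1},{"tx":0,"ty":0,"tz":0,"spin":0,"claw":1}]'| egrep 'pos|force: \['
python3 go.py
```

```text
tool_pos: [0.5931, -0.1524, 0.1138]
force: [0.4, -0.2, -4.3]
tool_pos: [0.5928, -0.1529, 0.1159]
force: [-0.8, -2.3, -4.8]
t 14.7 pos [ 0.5928 -0.1529  0.1159] rot [-1.7991e+02  2.0000e-02  1.0046e+02] F [-0.8 -2.3 -4.8] q7 32.2 w 0.0158
```

The pull on the hook is now about 4 N, so it's under the wire. Keep lifting gently.

```bash
python3 -m pendant '[{"tx":0,"ty":0,"tz":-0.03,"spin":0,"claw":1},{"tx":0,"ty":0,"tz":-0.03,"spin":0,"claw":1},{"tx":0,"ty":0,"tz":0,"spin":0,"claw":1}]'| egrep 'pos|force: \['
python3 -m pendant '[{"tx":0,"ty":0,"tz":-0.03,"spin":0,"claw":1},{"tx":0,"ty":0,"tz":-0.03,"spin":0,"claw":1},{"tx":0,"ty":0,"tz":0,"spin":0,"claw":1}]'| egrep 'pos|force: \['
python3 - <<'E'
from h import *
s=shot('scene');cv2.imwrite('pics/s5.png',s)
cv2.imwrite('pics/v5.png',crop(s,215,150,64,60,10))
E
```

```text
tool_pos: [0.5945, -0.1518, 0.1204]
force: [-0.1, 0.1, -0.0]
tool_pos: [0.5941, -0.152, 0.1228]
force: [-0.1, 0.3, -1.6]
```

View pics/v5.png

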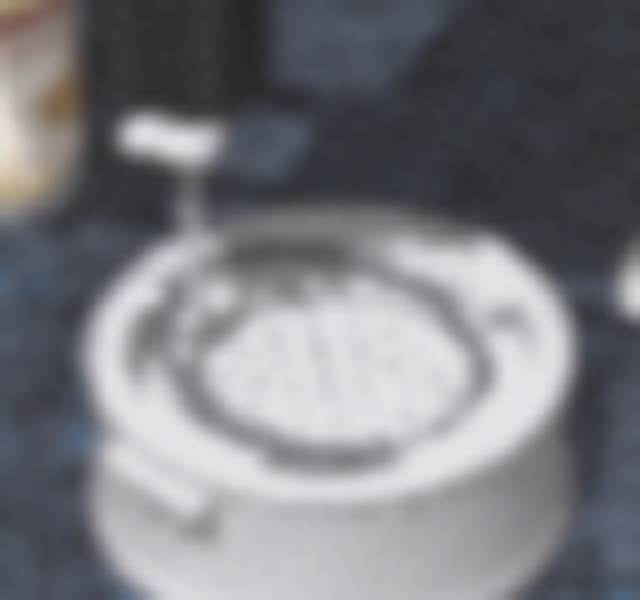

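Shank at crop (190,215). The whole dark ring outline is now visible at about (340,350), so it has snapped past the lips. Continue straight up, slowly.

```bash
for i in 1; do
python3 -m pendant '[{"tx":0,"ty":0,"tz":-0.04,"spin":0,"claw":1},{"tx":0,"ty":0,"tz":-0.05,"spin":0,"claw":1},{"tx":0,"ty":0,"tz":-0.05,"spin":0,"claw":1},{"tx":0,"ty":0,"tz":-0.05,"spin":0,"claw":1},{"tx":0,"ty":0,"tz":0,"spin":0,"claw":1}]'| egrep 'pos|force: \['; done
cat > look.py <<'E'
from h import *
import sys
F=[]
for k in range(8): s=shot('scene'); F.append(env.get_obs()['force'])
cv2.imwrite(f'pics/{sys.argv[1]}.png',s); o=env.get_obs()['tool_pos']
print('F',np.mean(F,0).round(2),'pos',o.round(4),'foot px',proj('scene',[o[0],o[1],o[2]-.0825]).round(1))
g=cv2.cvtColor(s,6); x0,y0,x1,y1=map(int,sys.argv[2:6])
for y in range(y0,y1,2): print(y,' '.join('%3d'%v for v in g[y,x0:x1]))
E
python3 look.py s6 216 160 276 200
```

```text
tool_pos: [0.5937, -0.1524, 0.1321]
force: [0.1, 0.2, -1.1]
F [ 0.07 -0.08 -0.73] pos [ 0.5935 -0.1523  0.1317] foot px [234.5 178.5]
160 205 174 144 121 106 101  89  69  58  61  93 146 197 219 220 214 211 213 211 198 164 115  76  65  65  63  60  60  61  60  62  59  56  56  55  55  53  54  55  56  55  54  56  55  57  55  55  58  58  55  55  53  52  52  52  52  52  54  55  55
162 206 178 154 134 124 120 105  80  60  56  62  79  99 115 127 138 158 180 189 173 127  85  73  77  81  81  84  88  87  87  75  65  56  54  53  55  55  52  52  51  51  52  53  56  55  53  55  54  54  54  54  57  56  55  55  54  54  53  53  53
164 212 196 176 158 145 137 116  83  60  53  53  52  53  53  52  58  74  96 103  87  70  74  80  81  80  81  85  88  86  77  65  56  57  54  53  52  53  54  53  52  56  56  56  55  55  56  54  54  52  50  51  52  54  56  56  54  54  53  52  51
166 205 199 189 166 144 124  97  72  57  54  54  54  53  55  52  57  73  99 107  85  62  62  66  67  70  72  77  76  70  62  54  53  54  54  52  52  54  52  55  55  56  56  54  53  52  50  49  51  52  54  52  52  54  54  53  53  52  5
[... 3213 characters left out ...]
 107 129 164 193 205 210 216 222 226 227 227 226 224 220 206 186 169 157 150 150 160 169 179 195 207 201 194 202 211 207 203 205 207 209 213 218 221 224 226 226 224 221 209 181 152 129 118 106  88  71  62  65  72
196  80  79  79  81  83  81  80  96 130 170 200 216 221 217 211 208 212 219 222 225 226 227 225 223 211 183 159 146 136 132 135 137 140 144 151 157 162 168 188 212 225 228 228 226 222 214 198 181 160 143 131 122 119 116 111  98  79  67  66  74
198  80  77  73  74  74  72  74  99 134 161 173 180 192 204 214 219 219 213 206 202 201 207 214 218 220 221 221 219 215 211 209 207 208 208 213 214 217 217 216 216 212 202 191 176 164 155 145 138 136 131 125 123 121 116 111 102  85  69  70  79
```

Run:
```python
from h import *
I={k:cv2.cvtColor(cv2.imread(f'pics/{f}.png'),6).astype(float) for k,f in dict(a='scene0',d='s4',e='s5',f='s6').items()}
# per-azimuth profiles at ring plane heights: position of darkest radius & value
for k,g in I.items():
    out=[]
    for az in range(-180,180,20):
        a=np.radians(az); rr=np.arange(.028,.046,.0005)
        M=np.array([[proj('scene',[.5623+q*np.cos(a),-.158+q*np.sin(a),.0345]) for q in rr]],np.float32)
        v=cv2.remap(g.astype(np.float32),M[...,0],M[...,1],1)[0]; j=v.argmin(); out.append(f'{az}:{rr[j]*1e3:.0f}/{v[j]:.0f}')
    print(k,' '.join(out))
print('diff e-f far', [round(float(np.abs(I['e']-I['f'])[y0:y1,x0:x1].mean()),1) for x0,x1,y0,y1 in((245,265,172,196),(226,245,186,198))])
```

```text
a -180:31/211 -160:36/177 -140:36/141 -120:36/143 -100:37/139 -80:35/148 -60:32/137 -40:34/138 -20:46/169 0:46/128 20:34/118 40:36/139 60:34/200 80:32/220 100:37/192 120:34/187 140:36/185 160:46/214
d -180:32/210 -160:36/175 -140:36/147 -120:36/139 -100:37/135 -80:39/133 -60:37/94 -40:36/92 -20:36/109 0:46/130 20:34/129 40:36/137 60:34/203 80:31/220 100:37/192 120:34/186 140:36/186 160:46/213
e -180:33/185 -160:34/159 -140:34/157 -120:33/147 -100:37/138 -80:39/149 -60:44/95 -40:46/93 -20:32/156 0:45/133 20:44/130 40:32/136 60:32/135 80:31/147 100:32/137 120:31/140 140:32/143 160:31/198
f -180:33/164 -160:32/148 -140:32/149 -120:32/157 -100:37/137 -80:42/145 -60:46/116 -40:46/127 -20:32/157 0:46/123 20:44/142 40:31/127 60:30/150 80:31/150 100:32/140 120:34/139 140:36/166 160:33/209
diff e-f far [12.5, 3.9]
```

The near-side profile changed both after the snap and between the last two frames, so the ring is out of the groove and moving with the hook. Lift on.

```bash
python3 -m pendant '[{"tx":0,"ty":0,"tz":-0.06,"spin":0,"claw":1},{"tx":0,"ty":0,"tz":-0.08,"spin":0,"claw":1},{"tx":0,"ty":0,"tz":-0.08,"spin":0,"claw":1},{"tx":0,"ty":0,"tz":-0.08,"spin":0,"claw":1},{"tx":0,"ty":0,"tz":-0.08,"spin":0,"claw":1},{"tx":0,"ty":0,"tz":-0.08,"spin":0,"claw":1},{"tx":0,"ty":0,"tz":-0.04,"spin":0,"claw":1},{"tx":0,"ty":0,"tz":0,"spin":0,"claw":1}]'| egrep 'pos|force: \['
python3 look.py s7 0 0 0 0
python3 - <<'E'
from h import *
a=cv2.cvtColor(cv2.imread('pics/scene0.png'),6).astype(int);b=cv2.cvtColor(cv2.imread('pics/s7.png'),6).astype(int)
# coarse map of current brightness as characters over holder
for y in range(150,204,2): print(y,''.join('#' if v<110 else '+' if v<165 else '.' for v in b[y,214:280]),''.join('#' if v<110 else '+' if v<165 else '.' for v in a[y,214:280]))
E
```

```text
tool_pos: [0.5937, -0.1523, 0.157]
force: [0.3, 0.6, -1.1]
F [ 0.39  0.07 -0.89] pos [ 0.5935 -0.1523  0.1567] foot px [234.1 169.6]
150 ..+++#######+.........+########################################### ..++++############################################################
152 ++++++++######+++....+############################################ ++++++++##########################################################
154 ..++++++########################################################## ....++++##########################################################
156 .....+++########################################################## ......++##########################################################
158 .....++############++############################################# ......++##########################################################
160 .....++############++############################################# .....++###########################################################
162 .....+++###########++############################################# .....+++##########################################################
1
[... 2058 characters left out ...]
+#########
194 ##########++..............++++++++++++...............+++########## ##########++.........................................+++##########
196 ##########+.......................................+++++++######### ##########+.......................................+++++++#########
198 ##########++..................................+++++++++++######### ##########++..................................+++++++++++#########
200 ##########+..............................++++++++++++++++######### ##########+..............................++++++++++++++++#########
202 ##########+........++++.....................+++++++++++++######### ##########+........++++......................+++++++++++++########
```

The character map shows a narrowed loop (columns 20–42, rows 173–194) reaching up to the hook foot at (234,170). That's the ring tilting about 35° on the hook. Keep lifting slowly.

```bash
python3 -m pendant '[{"tx":0,"ty":0,"tz":-0.06,"spin":0,"claw":1},{"tx":0,"ty":0,"tz":-0.08,"spin":0,"claw":1},{"tx":0,"ty":0,"tz":-0.08,"spin":0,"claw":1},{"tx":0,"ty":0,"tz":-0.08,"spin":0,"claw":1},{"tx":0,"ty":0,"tz":-0.08,"spin":0,"claw":1},{"tx":0,"ty":0,"tz":-0.08,"spin":0,"claw":1},{"tx":0,"ty":0,"tz":-0.08,"spin":0,"claw":1},{"tx":0,"ty":0,"tz":-0.08,"spin":0,"claw":1},{"tx":0,"ty":0,"tz":-0.08,"spin":0,"claw":1},{"tx":0,"ty":0,"tz":-0.08,"spin":0,"claw":1}]'| egrep 'pos|force: \['
python3 -m pendant '[{"tx":0,"ty":0,"tz":-0.08,"spin":0,"claw":1},{"tx":0,"ty":0,"tz":-0.08,"spin":0,"claw":1},{"tx":0,"ty":0,"tz":-0.08,"spin":0,"claw":1},{"tx":0,"ty":0,"tz":-0.08,"spin":0,"claw":1},{"tx":0,"ty":0,"tz":-0.08,"spin":0,"claw":1},{"tx":0,"ty":0,"tz":-0.08,"spin":0,"claw":1},{"tx":0,"ty":0,"tz":-0.08,"spin":0,"claw":1},{"tx":0,"ty":0,"tz":-0.04,"spin":0,"claw":1},{"tx":0,"ty":0,"tz":0,"spin":0,"claw":1},{"tx":0,"ty":0,"tz":0,"spin":0,"claw":1}]'| egrep 'pos|force: \['
python3 look.py s8 0 0 0 0
cat > amap.py <<'E'
from h import *
import sys
b=cv2.cvtColor(cv2.imread(f'pics/{sys.argv[1]}.png'),6).astype(int); x0,y0,x1,y1=map(int,sys.argv[2:6])
for y in range(y0,y1,2): print(y,''.join('#' if v<75 else 'o' if v<110 else '+' if v<165 else '.' for v in b[y,x0:x1]))
E
python3 amap.py s8 205 100 285 204
```

```text
tool_pos: [0.5935, -0.1523, 0.196]
force: [-0.3, 1.0, -1.0]
tool_pos: [0.5934, -0.1523, 0.2256]
force: [0.0, 0.4, -1.0]
F [ 0.03 -0.25 -1.17] pos [ 0.5935 -0.1523  0.2257] foot px [232.9 143.4]
100 .............+o######################o+++++++++++++++++++++++++++++.............
102 ............+++o####################o++++++++++++++++++++++++++++++.............
104 ...........++++oo###################o++++++++++++++++++++++++++++++.............
106 ...........+++++o##################o+++++++++++++++++++++++++++++++.............
108 ..........+++++++o##################o++++++++++++++++++++++++++++++.............
110 ..........+++++++o##################o++++++++++++++++++++++++++++++.............
112 .........+..+++++o##################o++++++++++++++++++++++++++++++.............
114 ............++++oo##################o++++++++++++++++++++++++++++++.............
116 ...........+++++oo#################o+++++++++++++++++++++++++++++++.............
118 ...........+++++ooooo+oo#########o+++++++++++++++++++++++++++++++++.............
120 ...........++++++oo++...+++ooooo++++++++++++++++++++
[... 2813 characters left out ...]
.......+######oooooo
188 ###oooooooooo####o+...............................................+o####oooooooo
190 ###oooooooo######oo+.............................................+o####ooooooooo
192 ooooooooooooooooooo++...........................................++o####ooooooooo
194 ooooooooooooooooooo++.........................................+++oo####ooooooooo
196 ooooooooooooooooooo+.......................................+++++++oo##oooooooooo
198 oooooooooooooo###oo++..................................+++++++++++oo##oooooooooo
200 ###ooooo#####oooooo+..............................++++++++++++++++oooooooooooooo
202 ##oooooooo#####oo#o+........++++.....................++++++++++++++oooooooooo#oo
```

The ring now hangs clear: the wire runs from the hook (about (233,143)) down to about (240,184). Next, the tray pose.

```bash
python3 - <<'E'
from h import *
t=cv2.imread('pics/top0.png'); h=cv2.cvtColor(t,40)
m=((h[...,2]>150)&(h[...,1]<40)).astype(np.uint8); m[:,:305]=0; m[:190]=0; m[275:]=0; m[:,392:]=0
q=max(cv2.findContours(m,0,2)[0],key=cv2.contourArea); (c,s,a)=cv2.minAreaRect(q); B=cv2.boxPoints((c,s,a))
W=np.array([ray('top',*b,.014)[:2] for b in B]); print(W.round(4),W.mean(0).round(4),np.hypot(*(W-np.roll(W,1,0)).T).round(4))
W=W.mean(0); u=np.array([.983,.182]); print('start',W-.037*u,'end',W+.037*u)
E
python3 go.py .4356 -.3257 .24
```

```text
[[ 0.405  -0.2535]
 [ 0.537  -0.2526]
 [ 0.54   -0.3885]
 [ 0.4078 -0.387 ]] [ 0.4725 -0.3204] [0.1336 0.132  0.1359 0.1322]
start [ 0.43609312 -0.32713259] end [ 0.50883512 -0.31366459]
t 20.82 pos [ 0.5935 -0.1523  0.2257] rot [180.    -0.   100.49] F [ 0.2  0.3 -1. ] q7 29.7 w 0.0154
need [-2.836 -3.736 -0.286] spin
```

```bash
python3 -m pendant '[{"tx":-0.03,"ty":-0.04,"tz":-0.1,"spin":0,"claw":1},{"tx":-0.06,"ty":-0.075,"tz":-0.1,"spin":0,"claw":1},{"tx":-0.1,"ty":-0.13,"tz":-0.1,"spin":0,"claw":1},{"tx":-0.14,"ty":-0.19,"tz":0,"spin":0,"claw":1},{"tx":-0.19,"ty":-0.24,"tz":0,"spin":0,"claw":1},{"tx":-0.2,"ty":-0.265,"tz":0,"spin":0,"claw":1},{"tx":-0.2,"ty":-0.265,"tz":0,"spin":0,"claw":1},{"tx":-0.2,"ty":-0.265,"tz":0,"spin":0,"claw":1},{"tx":-0.2,"ty":-0.265,"tz":0,"spin":0,"claw":1},{"tx":-0.2,"ty":-0.265,"tz":0,"spin":0,"claw":1}]' | egrep 'pos|force: \['
python3 -m pendant '[{"tx":-0.2,"ty":-0.265,"tz":0,"spin":0,"claw":1},{"tx":-0.2,"ty":-0.265,"tz":0,"spin":0,"claw":1},{"tx":-0.2,"ty":-0.265,"tz":0,"spin":0,"claw":1},{"tx":-0.2,"ty":-0.265,"tz":0,"spin":0,"claw":1},{"tx":-0.19,"ty":-0.24,"tz":0,"spin":0,"claw":1},{"tx":-0.14,"ty":-0.19,"tz":0,"spin":0,"claw":1},{"tx":-0.1,"ty":-0.13,"tz":0,"spin":0,"claw":1},{"tx":-0.06,"ty":-0.075,"tz":0,"spin":0,"claw":1},{"tx":-0.03,"ty":-0.04,"tz":0,"spin":0,"claw":1},{"tx":0,"ty":0,"tz":0,"spin":0,"claw":1}]' | egrep 'pos|force: \['
python3 look.py s9 0 0 0 0
python3 go.py .436 -.327 .2
python3 - <<'E'
from h import *
for z in(.16,.12,.08,.003): print(z,proj('scene',[.437,-.327,z]).round(1))
E
python3 amap.py s9 265 96 345 204
```

```text
tool_pos: [0.5082, -0.2461, 0.2408]
force: [-0.2, -0.1, -0.9]
tool_pos: [0.4358, -0.3257, 0.2407]
force: [0.0, -0.4, -1.3]
F [ 0.03  0.19 -1.38] pos [ 0.4358 -0.3258  0.2407] foot px [333.7 121.4]
t 23.73 pos [ 0.4358 -0.3258  0.2407] rot [180.   -0.  100.5] F [ 0.3  0.6 -1. ] q7 48.5 w 0.0155
need [-0.024 -0.     0.815] spin 
0.16 [333.5 120.3]
0.12 [331.5 135.7]
0.08 [329.6 150.3]
0.003 [326.3 176.3]
96 +++++++...........................................................++o#########o+
98 +++++++..............................................................+++ooo++++.
100 +++++++.........................................................................
102 +++++++.........................................................................
104 +++++++.........................................................................
106 +++++++.........................................................................
108 +++++++.........................................................................
110 +++++++.........................................................................
112 +++++++.....
[... 3193 characters left out ...]
........++oooooooooo
188 ......+o####oooooooooooooooooooo+++................................++ooooooooooo
190 .....++####oooooooooooooooooooooooooo++++........................++ooooooooooo##
192 ....++o####oooooooooooooooooooooooooooooooo+++..................++oooooooooooooo
194 ..+++oo####oooooooooooooooooooooooooooooooooooooo+++...........+oooooooooooooooo
196 ++++++oo##ooooooooooooooooooooooooooooooooooooooooooooo+++....+ooooooooooooooooo
198 ++++++oo##oooooooooooooooooooooooooooooooooooooooooooooooooooooooooooooooooooooo
200 ++++++oooooooooooooooooooooooooooooooooooooooooo##oooo#ooooooooooooooooooooooooo
202 ++++++ooooooooooo#oooooooooooooooooooo####oooooooooooooooooooooooooooooooooooooo
```

The ring shows edge-on against the wall, from (333,118) to about (327,152), over the tray. I'll lower it to touch, then lay it down by moving the hook along its own direction while descending.

```bash
python3 -m pendant '[{"tx":0,"ty":0,"tz":0.08,"spin":0,"claw":1},{"tx":0,"ty":0,"tz":0.15,"spin":0,"claw":1},{"tx":0,"ty":0,"tz":0.2,"spin":0,"claw":1},{"tx":0,"ty":0,"tz":0.2,"spin":0,"claw":1},{"tx":0,"ty":0,"tz":0.2,"spin":0,"claw":1},{"tx":0,"ty":0,"tz":0.2,"spin":0,"claw":1},{"tx":0,"ty":0,"tz":0.2,"spin":0,"claw":1},{"tx":0,"ty":0,"tz":0.15,"spin":0,"claw":1},{"tx":0,"ty":0,"tz":0.1,"spin":0,"claw":1},{"tx":0,"ty":0,"tz":0.02,"spin":0,"claw":1}]' | egrep 'pos|force: \['
python3 -m pendant '[{"tx":0,"ty":0.03,"tz":0.05,"spin":0,"claw":1},{"tx":0,"ty":0.05,"tz":0.05,"spin":0,"claw":1},{"tx":0,"ty":0.1,"tz":0.05,"spin":0,"claw":1},{"tx":0,"ty":0.12,"tz":0.06,"spin":0,"claw":1},{"tx":0,"ty":0.14,"tz":0.08,"spin":0,"claw":1},{"tx":0,"ty":0.14,"tz":0.1,"spin":0,"claw":1},{"tx":0,"ty":0.14,"tz":0.1,"spin":0,"claw":1},{"tx":0,"ty":0.08,"tz":0.05,"spin":0,"claw":1},{"tx":0,"ty":0,"tz":0,"spin":0,"claw":1}]' | egrep 'pos|force: \['
python3 look.py s10 0 0 0 0
python3 amap.py s10 275 120 355 204
```

```text
tool_pos: [0.4356, -0.3259, 0.1655]
force: [0.2, -0.2, -1.6]
tool_pos: [0.4751, -0.3185, 0.1384]
force: [-0.4, 0.9, -1.5]
F [-0.13  0.21 -0.25] pos [ 0.475  -0.3187  0.1389] foot px [312.7 155.7]
120 ................................+################o+.............................
122 ................................+o##############o+..............................
124 .................................+#############o+...............................
126 .................................+#############o+...............................
128 .................................+#############o+...............................
130 .................................+#############o+...............................
132 ................................+ooo##########o+................................
134 ++..................................+o#######o+.................................
136 oooo+++++.............................++++++++..................................
138 ###oooooooo++++.................................................................
140 ##oooooooooooooooo++++............................
[... 1965 characters left out ...]
oooooooooooooooooooo
188 ##oooooooooooooooooooo+++................................++ooooooooooooooooooooo
190 #ooooooooooooooooooooooooooo+++........................++ooooooooooo##oooooooooo
192 #oooooooooooooooooooooooooooooooo+++..................++oooooooooooooooooooo#ooo
194 #oooooooooooooooooooooooooooooooooooooo+++...........+oooooooooooooooooooooooooo
196 ooooooooooooooooooooooooooooooooo#ooooooooooo+++....+ooooooooooooooooooooooooooo
198 ooooooooooooooooooooooooooooooooooooo#oooooooooooooooooooooooooooooooooooooooooo
200 ooooooooooooooooo#oooooooooooooooooooo##oooo#ooooooooooooooooooooooooooooo#ooooo
202 ooooooo##ooooooooooooooooooo####oooooooooooooooooooooooooooooooooooooooooooooooo
```

```bash
cat > dmap.py <<'E'
from h import *
import sys
cam_,f=sys.argv[1:3]
a=cv2.cvtColor(cv2.imread(f'pics/{cam_}0.png'),6).astype(int); b=cv2.cvtColor(cv2.imread(f'pics/{f}.png'),6).astype(int); x0,y0,x1,y1=map(int,sys.argv[3:7])
d=a-b
for y in range(y0,y1,1): print(y,''.join('#' if v>60 else '+' if v>25 else '-' if v<-25 else '.' for v in d[y,x0:x1]))
E
python3 dmap.py scene s10 278 148 345 192
```

```text
148 .................++...............---..............................
149 .................++.+.............---..............................
150 ................+++...............---..............................
151 .................++...............---..............................
152 ..............................-...---..............................
153 ..............................-...--...............................
154 .....................................+++++.........................
155 ....................................++#+++++...+.......++..........
156 ....................................+#####+++++++..................
157 ....................................++########++++.................
158 ...................+.................+##########++.................
159 .................+##++++++...........+###########+.................
160 .................+#########+++.......+###########+.................
161 ................++++++++######++......+#########++.................
162 ...........++...+..++++++++++####+....++######+++..................
163 ..........+##+..
[... 1367 characters left out ...]
....................................................
183 ...................................................................
184 ...................................................................
185 ...................................................................
186 ...................................................................
187 ...................................................................
188 ...................................................................
189 ...................................................................
190 ...................................................................
191 ...................................................................
```

Run:
```python
from h import *
a=cv2.cvtColor(cv2.imread('pics/scene0.png'),6).astype(int); b=cv2.cvtColor(cv2.imread('pics/s10.png'),6).astype(int)
m=(a-b)>45; ys,xs=np.nonzero(m); k=(ys>157)&(ys<182)&(xs>285)&(xs<320)&~((xs>313)&(ys<163))
P=np.array([ray('scene',x,y,.0055)[:2] for x,y in zip(xs[k],ys[k])])
A=np.c_[2*P,np.ones(len(P))]; s=np.linalg.lstsq(A,(P**2).sum(1),rcond=None)[0]; r=np.sqrt(s[2]+s[0]**2+s[1]**2); d=np.hypot(*(P-s[:2]).T)
print(s[:2],r,d.std(),len(P)); az=np.degrees(np.arctan2(*(P-s[:2]).T[::-1])); print([(int(q),round(float(1e3*d[(az>=q)&(az<q+30)].mean()),1),int(((az>=q)&(az<q+30)).sum())) for q in range(-180,180,30)])
```

```text
[ 0.49814554 -0.32214888] 0.03786264944490196 0.004064057647437288 155
[(-180, 36.2, 6), (-150, 33.9, 12), (-120, 35.4, 17), (-90, 37.4, 17), (-60, 42.9, 14), (-30, 41.9, 4), (0, 35.7, 15), (30, 34.5, 11), (60, 35.8, 13), (90, 38.7, 19), (120, 40.7, 16), (150, 40.0, 11)]
```

The difference image shows a full ellipse that fits a 37.9 mm circle, so the ring has dropped off the hook and is flat in the tray. It looks close to the +x wall. I'll lift away and check from the top view.

```bash
python3 -m pendant '[{"tx":0,"ty":0,"tz":-0.3,"spin":0,"claw":1},{"tx":0,"ty":0,"tz":-0.6,"spin":0,"claw":1},{"tx":0,"ty":0,"tz":-0.6,"spin":0,"claw":1},{"tx":0.5,"ty":0,"tz":0,"spin":1,"claw":1},{"tx":0.7,"ty":0,"tz":0,"spin":1,"claw":1},{"tx":0.8,"ty":0,"tz":0,"spin":1,"claw":1},{"tx":0.8,"ty":0,"tz":0,"spin":0.47,"claw":1},{"tx":0.8,"ty":0,"tz":0,"spin":0,"claw":1},{"tx":0.8,"ty":0,"tz":0,"spin":0,"claw":1},{"tx":0.8,"ty":0,"tz":0,"spin":0,"claw":1}]' | egrep 'pos|force: \['
python3 look.py s11 0 0 0 0
python3 go.py .4576 .016 .204 86.6
python3 - <<'E'
from h import *
t=shot('top'); cv2.imwrite('pics/t11.png',t)
E
python3 dmap.py top t11 310 198 388 272
```

```text
tool_pos: [0.4733, -0.0585, 0.2151]
force: [0.7, -0.6, -0.5]
F [-0.42  0.09 -0.52] pos [ 0.473  -0.061   0.2141] foot px [259.7 188.1]
t 28.15 pos [ 0.473  -0.061   0.2141] rot [179.97   0.    86.46] F [-0.7 -0.  -0.7] q7 -0.6 w 0.0157
need [ 1.517 -0.402  0.202] spin -0.03
198 ........++.....+++++..........................................................
199 ........+++....++.............................................................
200 ........++++.++...............................................................
201 ........++++..................................................................
202 .......+++++..................................................................
203 ......++++++......................++..........................................
204 ......+++..++...................++##++........................................
205 ......+++..++++..............+########+....+++........+++++++++++.............
206 ......+++..++#+............+#########+.....###+.....++###+++#+##++............
207 ......+++..+##+..........+######+...........####+.+++##++########+........
[... 4616 characters left out ...]
..............+++++++++++++++..++...
264 .++.+++++++++..........................................++++++++++++++++.+++...
265 ....+++++++++............................................++++++++++++++++.....
266 ....++++...+++++............................................+++++..++++++....+
267 .....+++....++...............................................+.+++++++.....+++
268 ......++........................................................+.+++++....+++
269 .+...+++....................................................+......+.++....+++
270 ++++++.++...................................................++..........+.++++
271 ++++....+.+.................................................++...++++++++.++++
```

Run:
```python
from h import *
t0=cv2.imread('pics/top0.png');t=cv2.imread('pics/t11.png')
g=cv2.cvtColor(t,6).astype(np.uint8)
m=np.zeros_like(g); m[200:244,322:370]=(g[200:244,322:370]<110)
n,l,st,_=cv2.connectedComponentsWithStats(m,connectivity=8); i=1+st[1:,4].argmax(); print(st[i])
q=np.argwhere(l==i)[:,::-1].astype(float); hull=cv2.convexHull(q.astype(np.int32)).reshape(-1,2)
print('ellipse',cv2.fitEllipse(hull))
P=np.array([ray('top',u,v,.0055)[:2] for u,v in q]); A=np.c_[2*P,np.ones(len(P))]; s=np.linalg.lstsq(A,(P**2).sum(1),rcond=None)[0]
print('ring',s[:2],np.sqrt(s[2]+s[0]**2+s[1]**2)); d=P-s[:2]; rr=np.hypot(*d.T)*1e3; az=np.degrees(np.arctan2(d[:,1],d[:,0]))
for k in range(-180,180,20):
    w=(az>=k)&(az<k+20); print(k,w.sum(),rr[w].min().round(1) if w.any() else '',rr[w].mean().round(1) if w.any() else '',rr[w].max().round(1) if w.any() else '',end=' | ')
print(); c=np.array([.4725,-.3204])
for x,z in((.065,.014),(.062,.014),(.062,.003),(-.062,.003)): print(x,z,proj('top',[c[0]+x,c[1],z]).round(1))
a=crop(t,300,195,80,75,6); s11=cv2.imread('pics/s11.png'); b=crop(s11,270,140,80,75,4)
o=np.zeros((450,800,3),np.uint8); o[:,:480]=a; o[:300,480:800]=b; cv2.imwrite('pics/v11.png',o)
```

```text
[328 208  36  32  93]
ellipse ((345.9615783691406, 221.81410217285156), (35.36808395385742, 35.76807403564453), 99.80990600585938)
ring [ 0.49740423 -0.31753356] 0.03703888020104913
-180 7 35.7 36.8 37.7 | -160 7 35.2 36.4 37.6 | -140 8 35.6 36.9 38.1 | -120 7 35.9 36.9 37.9 | -100 6 36.4 36.6 37.0 | -80 6 36.4 37.4 38.4 | -60 7 36.4 37.6 38.6 | -40 1 38.0 38.0 38.0 | -20 0    | 0 0    | 20 0    | 40 3 35.6 36.6 37.4 | 60 8 35.3 36.5 37.7 | 80 9 36.0 36.8 38.2 | 100 5 36.7 37.3 38.0 | 120 7 36.7 37.5 38.5 | 140 5 37.1 37.5 38.1 | 160 7 36.5 37.4 38.5 | 
0.065 0.014 [347.9 202.5]
0.062 0.014 [347.9 203.9]
0.062 0.003 [347.  204.4]
-0.062 0.003 [347.1 262.9]
```

View pics/v11.png

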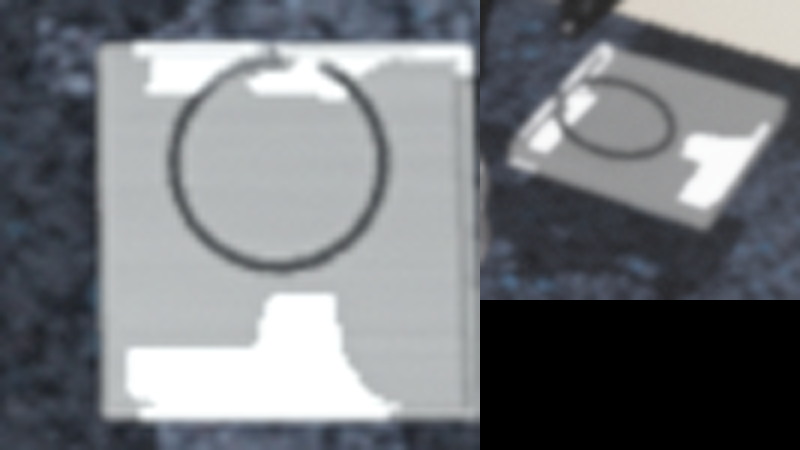

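Top crop: the ring is a clean circle, with the bead at (280,62) very near the +x wall at (285,50). I'll check in the low scene view, by ray casting, whether that end is raised.

Run:
```python
from h import *
g=cv2.cvtColor(cv2.imread('pics/s11.png'),6)
x0,y0,x1,y1=284,154,322,184
m=np.zeros_like(g); bg=cv2.morphologyEx(g,cv2.MORPH_CLOSE,np.ones((9,9)))
m[y0:y1,x0:x1]=((bg.astype(int)-g)>35)[y0:y1,x0:x1]
q=np.argwhere(m)[:,::-1]
P=np.array([ray('scene',u,v,.0055)[:2] for u,v in q]); c=np.array([.4974,-.3175])
k=abs(np.hypot(*(P-c).T)-.037)<.012
for _ in range(4):
    A=np.c_[2*P[k],np.ones(k.sum())]; s=np.linalg.lstsq(A,(P[k]**2).sum(1),rcond=None)[0]; r=np.sqrt(s[2]+s[0]**2+s[1]**2); k=abs(np.hypot(*(P-s[:2]).T)-r)<.006
print('scene ring',s[:2],r,k.sum())
d=P[k]-s[:2]; az=np.degrees(np.arctan2(d[:,1],d[:,0])); rr=np.hypot(*d.T)*1e3
print([(b,int(((az>=b)&(az<b+30)).sum()),round(float(rr[(az>=b)&(az<b+30)].mean()),1)) for b in range(-180,180,30)])
# expected pixels of bead if flat vs raised 11mm
for z in(.0055,.0165): print(z,proj('scene',[.534,-.317,z]).round(1))
for y in range(152,176): print(y,' '.join('%3d'%v for v in g[y,282:306]))
```

```text
scene ring [ 0.49780293 -0.32241631] 0.03779489866456281 123
[(-180, 8, 36.3), (-150, 8, 34.0), (-120, 11, 35.7), (-90, 12, 39.4), (-60, 11, 40.2), (-30, 0, nan), (0, 14, 37.5), (30, 5, 35.3), (60, 10, 35.1), (90, 16, 37.7), (120, 17, 40.0), (150, 11, 38.9)]
0.0055 [289.7 166.1]
0.0165 [289.9 162.5]
152  87  86  84  81  80  77  75  77  81  85  81  82  81  82  92 114 151 185 209 217 198 159 130 114
153  94  90  87  82  78  77  79  76  81  80  79  74  76  86 112 146 175 193 208 219 208 173 148 139
154  85  82  79  76  74  77  80  80  83  81  78  78  83 110 148 179 187 185 197 212 201 170 154 152
155  71  74  72  74  74  77  80  82  83  83  82  87 109 147 180 191 183 183 196 201 183 161 153 152
156  68  68  73  77  76  78  76  75  75  77  83 107 148 185 194 184 183 196 201 185 163 156 151 152
157  73  76  79  80  77  75  72  71  68  74  98 143 186 204 191 179 192 202 187 166 154 152 152 150
158  78  81  81  76  70  70  69  68  72  95 140 186 206 194 170 168 179 174 156 143 140 141 143 144
159  74  80  80  75  70  69  71  76  92 131 177 205 196 164 139 138 139 127 118 113 113 119 123 129
[... 985 characters left out ...]
147 148 148 149
170 160 193 201 195 201 220 211 166 142 180 213 200 168 151 147 147 147 147 148 148 147 148 148 148
171 183 192 190 205 230 241 235 196 140 138 159 158 149 147 146 147 148 148 149 148 149 149 148 148
172 186 183 198 229 244 248 245 223 157 111 115 128 137 145 147 148 148 147 149 148 147 148 148 148
173 180 189 223 243 249 250 248 231 172 116  98 106 124 138 145 148 148 148 148 149 149 148 148 149
174 183 218 240 248 250 249 245 226 174 130 108  97 105 120 135 142 145 147 148 149 149 148 148 148
175 196 233 246 249 249 246 233 200 162 140 126 111 100 103 114 123 132 137 142 146 146 149 146 147<stdin>:13: RuntimeWarning: Mean of empty slice.
  ret = ret.dtype.type(ret / rcount)
```

Scene-view fit: the circle is elongated by ±3 mm and its centre is shifted about 5 mm away from the camera. That means the ring is tilted about 6°, with its end propped on the +x wall. I'll go back with the pick inside the ring and draw it off the wall toward -x.

```bash
python3 -m pendant '[{"tx":-0.5,"ty":0.05,"tz":0,"spin":0,"claw":1},{"tx":-0.7,"ty":0.05,"tz":0,"spin":0,"claw":1},{"tx":-0.8,"ty":0.08,"tz":0,"spin":0,"claw":1},{"tx":-0.8,"ty":0.08,"tz":0,"spin":0,"claw":1},{"tx":-0.8,"ty":0.08,"tz":0,"spin":0,"claw":1},{"tx":-0.7,"ty":0.06,"tz":0,"spin":0,"claw":1},{"tx":-0.5,"ty":0.05,"tz":0,"spin":0,"claw":1},{"tx":-0.31,"ty":0,"tz":0.2,"spin":0,"claw":1},{"tx":0,"ty":0,"tz":0.3,"spin":0,"claw":1},{"tx":0,"ty":0,"tz":0,"spin":0,"claw":1}]' | egrep 'pos|force: \['
python3 go.py .480 -.3175 .087
```

```text
tool_pos: [0.4794, -0.3147, 0.187]
force: [0.4, 0.9, -0.6]
t 29.45 pos [ 0.4794 -0.3147  0.187 ] rot [-1.7983e+02 -1.0000e-01  8.6610e+01] F [ 0.4  0.9 -0.6] q7 35.5 w 0.0154
need [-0.058  0.021  2.   ] spin
```

```bash
python3 -m pendant '[{"tx":-0.04,"ty":0.01,"tz":0.4,"spin":0,"claw":1},{"tx":0,"ty":0,"tz":0.5,"spin":0,"claw":1},{"tx":0,"ty":0,"tz":0.4,"spin":0,"claw":1},{"tx":0,"ty":0,"tz":0.3,"spin":0,"claw":1},{"tx":0,"ty":0,"tz":0.2,"spin":0,"claw":1},{"tx":0,"ty":0,"tz":0.12,"spin":0,"claw":1},{"tx":0,"ty":0,"tz":0.04,"spin":0,"claw":1},{"tx":0,"ty":0,"tz":0,"spin":0,"claw":1}]' | egrep 'pos|force: \['
python3 go.py .443 -.3175 .087
```

```text
tool_pos: [0.4809, -0.3181, 0.0911]
force: [0.1, -0.1, -0.1]
t 30.45 pos [ 0.4809 -0.3181  0.0911] rot [1.7996e+02 1.0000e-02 8.6600e+01] F [ 0.1 -0.1 -0.1] q7 39.7 w 0.0154
need [-0.032 -0.758  0.081] spin
```

```bash
python3 -m pendant '[{"tx":0,"ty":0,"tz":0.05,"spin":0,"claw":1},{"tx":0,"ty":0,"tz":0.025,"spin":0,"claw":1},{"tx":0,"ty":-0.1,"tz":0,"spin":0,"claw":1},{"tx":0,"ty":-0.1,"tz":0,"spin":0,"claw":1},{"tx":0,"ty":-0.1,"tz":0,"spin":0,"claw":1}]' | egrep 'pos|force: \['
python3 -m pendant '[{"tx":0,"ty":-0.08,"tz":0,"spin":0,"claw":1},{"tx":0,"ty":-0.08,"tz":0,"spin":0,"claw":1},{"tx":0,"ty":-0.08,"tz":0,"spin":0,"claw":1},{"tx":0,"ty":-0.08,"tz":0,"spin":0,"claw":1},{"tx":0,"ty":-0.08,"tz":0,"spin":0,"claw":1},{"tx":0,"ty":-0.06,"tz":0,"spin":0,"claw":1},{"tx":0,"ty":0,"tz":0,"spin":0,"claw":1}]' | egrep 'pos|force: \['
python3 -m pendant '[{"tx":0,"ty":0.16,"tz":0,"spin":0,"claw":1},{"tx":0,"ty":0.1,"tz":0,"spin":0,"claw":1},{"tx":0,"ty":0,"tz":-0.2,"spin":0,"claw":1},{"tx":0,"ty":0,"tz":-0.6,"spin":0,"claw":1},{"tx":0,"ty":0,"tz":-0.8,"spin":0,"claw":1},{"tx":0,"ty":0,"tz":-0.8,"spin":0,"claw":1},{"tx":0.5,"ty":0,"tz":0,"spin":0,"claw":1},{"tx":0.8,"ty":0,"tz":0,"spin":0,"claw":1},{"tx":0.9,"ty":0,"tz":0,"spin":0,"claw":1},{"tx":0.9,"ty":0,"tz":0,"spin":0,"claw":1}]' | egrep 'pos|force: \['
python3 -m pendant '[{"tx":0.9,"ty":0,"tz":0,"spin":0,"claw":1},{"tx":0.8,"ty":0,"tz":0,"spin":0,"claw":1},{"tx":0.5,"ty":0,"tz":0,"spin":0,"claw":1},{"tx":0,"ty":0,"tz":0,"spin":0,"claw":1}]' | egrep 'pos|force: \['
cat > ringfit.py <<'E'
from h import *
import sys
n=sys.argv[1]; I={}
for c,b in(('top',(318,200,376,270)),('scene',(284,150,345,196))):
    i=shot(c); cv2.imwrite(f'pics/{c}{n}.png',i); g=cv2.cvtColor(i,6); x0,y0,x1,y1=b
    bg=cv2.morphologyEx(g,cv2.MORPH_CLOSE,np.ones((9,9))); m=np.zeros_like(g); m[y0:y1,x0:x1]=((bg.astype(int)-g)>35)[y0:y1,x0:x1]
    k,l,st,_=cv2.connectedComponentsWithStats(m,connectivity=8); j=1+st[1:,4].argmax()
    P=np.array([ray(c,u,v,.0055)[:2] for v,u in np.argwhere(l==j)]); k=np.ones(len(P),bool)
    for _ in range(4):
        A=np.c_[2*P[k],np.ones(k.sum())]; s=np.linalg.lstsq(A,(P[k]**2).sum(1),rcond=None)[0]; r=np.sqrt(s[2]+s[0]**2+s[1]**2); k=abs(np.hypot(*(P-s[:2]).T)-r)<.006
    d=P[k]-s[:2]; az=np.degrees(np.arctan2(d[:,1],d[:,0])); rr=np.hypot(*d.T)*1e3
    print(c,s[:2].round(4),r.round(4),[(q+15,round(float(rr[(az>=q)&(az<q+30)].mean()),1)) for q in range(-180,180,30) if ((az>=q)&(az<q+30)).any()])
E
python3 ringfit.py 12; python3 go.py .4576 .016 .204 86.6
```

```text
tool_pos: [0.4652, -0.3171, 0.0871]
force: [-0.7, -0.5, -0.6]
tool_pos: [0.4424, -0.3157, 0.087]
force: [1.2, -0.4, -0.9]
tool_pos: [0.4648, -0.1607, 0.2078]
force: [1.3, -0.1, -1.2]
tool_pos: [0.4715, -0.0502, 0.2075]
force: [0.4, -0.8, -0.4]
top [ 0.4758 -0.3168] 0.037 [(-165, 37.1), (-135, 36.7), (-105, 37.0), (-75, 36.8), (-45, 37.1), (-15, 36.8), (15, 37.2), (45, 36.9), (75, 36.8), (105, 37.0), (135, 36.9), (165, 37.2)]
scene [ 0.4735 -0.401 ] 0.0335 [(-165, 33.6), (-135, 33.6), (-105, 32.4), (-75, 32.3), (-45, 33.7), (-15, 33.5), (15, 34.2), (165, 33.0)]
t 33.8 pos [ 0.4714 -0.0531  0.2074] rot [1.7997e+02 4.0000e-02 8.6560e+01] F [ 0.4  0.1 -0.7] q7 -1.6 w 0.0159
need [ 1.362 -0.359  0.068] spin -0.01
```

Run:
```python
from h import *
g=cv2.cvtColor(cv2.imread('pics/scene12.png'),6); bg=cv2.morphologyEx(g,cv2.MORPH_CLOSE,np.ones((9,9)))
q=np.argwhere((bg.astype(int)-g)>30)[:,::-1]; q=q[(q[:,0]>280)&(q[:,0]<345)&(q[:,1]>150)&(q[:,1]<200)]
P=np.array([ray('scene',u,v,.0055)[:2] for u,v in q]); s=np.array([.4758,-.3178]); r=.037
for tol in(.009,.006,.005,.004):
    k=abs(np.hypot(*(P-s).T)-r)<tol; A=np.c_[2*P[k],np.ones(k.sum())]; x=np.linalg.lstsq(A,(P[k]**2).sum(1),rcond=None)[0]; s=x[:2]; r=np.sqrt(x[2]+s@s)
d=P[k]-s; az=np.degrees(np.arctan2(d[:,1],d[:,0])); rr=np.hypot(*d.T)*1e3
print(s,r,k.sum(),[(b+15,round(float(rr[(az>=b)&(az<b+30)].mean()),1)) for b in range(-180,180,30) if ((az>=b)&(az<b+30)).any()])
```

```text
[ 0.4746988  -0.31687069] 0.037204693358106056 141 [(-165, 37.0), (-135, 36.8), (-105, 36.7), (-75, 37.6), (-45, 37.7), (-15, 36.3), (15, 36.4), (45, 36.9), (75, 37.1), (105, 37.4), (135, 37.3), (165, 37.3)]
```

The two views now agree within 1 mm (centre about (0.475, -0.317), r = 37.0–37.2 mm, no elongation), so the ring is flat on the floor. Now return the pick.

```bash
python3 -m pendant '[{"tx":0.25,"ty":-0.06,"tz":0,"spin":0,"claw":1},{"tx":0.45,"ty":-0.12,"tz":0,"spin":0,"claw":1},{"tx":0.4,"ty":-0.12,"tz":0,"spin":0,"claw":1},{"tx":0.26,"ty":-0.06,"tz":0,"spin":0,"claw":1},{"tx":0,"ty":0,"tz":0,"spin":0,"claw":1},{"tx":0,"ty":0,"tz":0,"spin":0,"claw":1}]' | egrep 'pos|force: \['
python3 go.py .4577 .016 .170 86.65
```

```text
tool_pos: [0.4577, 0.0161, 0.2071]
force: [0.2, -0.1, -1.0]
t 34.55 pos [0.4577 0.0161 0.2071] rot [1.7998e+02 2.0000e-02 8.6540e+01] F [ 0.2 -0.1 -1. ] q7 -10.8 w 0.0154
need [-0.001  0.001  0.742] spin -0.03
```

```bash
python3 -m pendant '[{"tx":0,"ty":0,"tz":0.25,"spin":-0.02,"claw":1},{"tx":0,"ty":0,"tz":0.35,"spin":0,"claw":1},{"tx":0,"ty":0,"tz":0.2,"spin":0,"claw":1},{"tx":0,"ty":0,"tz":0.1,"spin":0,"claw":1},{"tx":0,"ty":0,"tz":0.1,"spin":0,"claw":1},{"tx":0,"ty":0,"tz":0.1,"spin":0,"claw":1},{"tx":0,"ty":0,"tz":0,"spin":0,"claw":1}]' | egrep 'pos|force: \['
python3 go.py .4577 .016 .105 86.65
```

```text
tool_pos: [0.4573, 0.017, 0.1518]
force: [-0.6, -0.7, -0.3]
t 35.42 pos [0.4573 0.017  0.1518] rot [-179.98    0.     86.68] F [-0.6 -0.7 -0.3] q7 -9.5 w 0.0157
need [-0.02   0.009  0.936] spin 0.01
```

Inside the slot with no resistance. Continue down until the collar seats.

```bash
python3 -m pendant '[{"tx":-0.015,"ty":0,"tz":0.2,"spin":0,"claw":1},{"tx":0,"ty":0,"tz":0.25,"spin":0,"claw":1},{"tx":0,"ty":0,"tz":0.25,"spin":0,"claw":1},{"tx":0,"ty":0,"tz":0.14,"spin":0,"claw":1},{"tx":0,"ty":0,"tz":0.05,"spin":0,"claw":1},{"tx":0,"ty":0,"tz":0,"spin":0,"claw":1},{"tx":0,"ty":0,"tz":0,"spin":0,"claw":1}]' | egrep 'pos|force: \['
python3 -m pendant '[{"tx":0,"ty":0,"tz":0.02,"spin":0,"claw":1},{"tx":0,"ty":0,"tz":0,"spin":0,"claw":1}]' | egrep 'pos|force: \['
python3 go.py .4577 .016 .1043 86.65
```

```text
tool_pos: [0.4578, 0.0163, 0.1079]
force: [-0.7, 0.1, -0.7]
tool_pos: [0.4575, 0.0163, 0.1066]
force: [-0.4, 0.1, -0.4]
t 36.55 pos [0.4575 0.0163 0.1066] rot [ 1.7998e+02 -1.0000e-02  8.6680e+01] F [-0.4  0.1 -0.4] q7 -8.0 w 0.0156
need [-0.006  0.005  0.046] spin 0.01
```

```bash
python3 -m pendant '[{"tx":0,"ty":0,"tz":0.03,"spin":0,"claw":1},{"tx":0,"ty":0,"tz":0,"spin":0,"claw":1}]' | egrep 'pos|force: \['
python3 -m pendant '[{"tx":0,"ty":0,"tz":0.02,"spin":0,"claw":1},{"tx":0,"ty":0,"tz":0,"spin":0,"claw":1}]' | egrep 'pos|force: \['
```

```text
tool_pos: [0.4573, 0.0163, 0.1049]
force: [-0.6, -0.0, 0.2]
tool_pos: [0.4575, 0.0163, 0.1043]
force: [-1.8, 0.0, 2.8]
```

Seated: contact came at z = 0.1043, the same as at pick-up. Release and retreat.

```bash
python3 -m pendant '[{"tx":0,"ty":0,"tz":0,"spin":0,"claw":0.75},{"tx":0,"ty":0,"tz":0,"spin":0,"claw":0.6},{"tx":0,"ty":0,"tz":0,"spin":0,"claw":0.45},{"tx":0,"ty":0,"tz":0,"spin":0,"claw":0.45},{"tx":0,"ty":0,"tz":-0.2,"spin":0,"claw":0.45},{"tx":0,"ty":0,"tz":-0.5,"spin":0,"claw":0.45},{"tx":0,"ty":0,"tz":-0.8,"spin":0,"claw":0.45},{"tx":0,"ty":0,"tz":-0.8,"spin":0,"claw":0.45},{"tx":0.6,"ty":0,"tz":-0.4,"spin":0,"claw":0.45},{"tx":0.9,"ty":0,"tz":0,"spin":0,"claw":0.45}]' | egrep 'pos|force: \[|width'
python3 -m pendant '[{"tx":0.9,"ty":0,"tz":0,"spin":0,"claw":0.45},{"tx":0.9,"ty":0,"tz":0,"spin":0,"claw":0.45},{"tx":0.9,"ty":0,"tz":0,"spin":0,"claw":0.45},{"tx":0.6,"ty":0,"tz":0,"spin":0,"claw":0.45},{"tx":0,"ty":0,"tz":0,"spin":0,"claw":0.45},{"tx":0,"ty":0,"tz":0,"spin":0,"claw":0.45}]' | egrep 'pos|force: \['
python3 - <<'E'
from h import *
for c in('top','scene'):
    a=cv2.imread(f'pics/{c}0.png'); b=shot(c); cv2.imwrite(f'pics/{c}13.png',b)
    d=cv2.absdiff(a,b).max(2)
    for n,p in dict(pick=(.4577,.016,.1),holder=(.5623,-.158,.035),jar=(.704,-.22,.06),tin=(.695,-.012,.04),spoon=(.36,-.1,.003)).items():
        u,v=proj(c,p).astype(int); w=d[max(0,v-18):v+18,u-18:u+18]; print(c,n,(u,v),'changed px',int((w>50).sum()))
E
```

```text
tool_pos: [0.4634, 0.091, 0.2423]
force: [0.3, 0.2, -0.3]
grip_width: 0.0481
tool_pos: [0.4715, 0.2549, 0.2394]
force: [-0.4, -0.9, -0.4]
top pick (np.int64(180), np.int64(235)) changed px 504
top holder (np.int64(271), np.int64(187)) changed px 146
top jar (np.int64(303), np.int64(119)) changed px 0
top tin (np.int64(203), np.int64(123)) changed px 0
top spoon (np.int64(242), np.int64(285)) changed px 26
scene pick (np.int64(245), np.int64(227)) changed px 181
scene holder (np.int64(247), np.int64(186)) changed px 129
scene jar (np.int64(212), np.int64(147)) changed px 0
scene tin (np.int64(159), np.int64(200)) changed px 677
scene spoon (np.int64(317), np.int64(245)) changed px 47
```

```bash
python3 -m pendant '[{"tx":0.8,"ty":-0.4,"tz":0,"spin":0,"claw":0.45},{"tx":0.8,"ty":-0.4,"tz":0,"spin":0,"claw":0.45},{"tx":0.8,"ty":-0.4,"tz":0,"spin":0,"claw":0.45},{"tx":0.8,"ty":-0.3,"tz":0,"spin":0,"claw":0.45},{"tx":0.8,"ty":-0.3,"tz":0,"spin":0,"claw":0.45},{"tx":0.6,"ty":-0.3,"tz":0,"spin":0,"claw":0.45},{"tx":0,"ty":0,"tz":0,"spin":0,"claw":0.45},{"tx":0,"ty":0,"tz":0,"spin":0,"claw":0.45}]' | egrep 'pos|force: \['
python3 - <<'E'
from h import *
for c in('top','scene'):
    a=cv2.imread(f'pics/{c}0.png'); b=shot(c); cv2.imwrite(f'pics/{c}14.png',b); d=cv2.absdiff(a,b).max(2)
    for n,p in dict(pick=(.4577,.016,.1),holder=(.5623,-.158,.035),jar=(.704,-.22,.06),tin=(.695,-.012,.04),spoon=(.36,-.1,.003)).items():
        u,v=proj(c,p).astype(int); w=d[max(0,v-18):v+18,u-18:u+18]; print(c,n,(int(u),int(v)),'changed px',int((w>50).sum()))
    x0,y0,x1,y1=(170,225,192,250) if c=='top' else (238,212,262,240)
    for i in(a,b):
        m=(cv2.cvtColor(i,6)[y0:y1,x0:x1]<58).astype(np.uint8); q=max(cv2.findContours(m,0,2)[0],key=cv2.contourArea); print(c,'handle',cv2.boundingRect(q+[x0,y0]))
E
```

```text
tool_pos: [0.381, 0.49, 0.2391]
force: [0.1, -1.0, 0.1]
top pick (180, 235) changed px 54
top holder (271, 187) changed px 144
top jar (303, 119) changed px 0
top tin (203, 123) changed px 0
top spoon (242, 285) changed px 0
top handle (181, 234, 5, 7)
top handle (179, 232, 7, 7)
scene pick (245, 227) changed px 21
scene holder (247, 186) changed px 102
scene jar (212, 147) changed px 0
scene tin (159, 200) changed px 0
scene spoon (317, 245) changed px 0
scene handle (241, 217, 12, 21)
scene handle (240, 217, 12, 20)
```

The jar, tin and spoon are unchanged, the pick stands upright in the stand and the ring lies flat in the tray. Handing in.

```bash
python3 -c "
from cell import env
print(env.get_obs()['time_s']); print(env.sign_off())"
```

```text
40.25
the job is handed in; nothing more can be done
None
```

The job was handed in at 40.3 s: the ring is flat on the tray floor (it first came to rest propped on the wall, so I drew it clear with the pick), the pick is back upright in its stand, and the jar, tin and spoon are unmoved.

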